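Change over the power-brick test dock, hang its fan panel and hasp it shut

ROBOT

A 7-joint arm with a two-finger parallel gripper is mounted at the origin on the work surface. World frame = base frame: x ahead of the robot, y to its left, z up, the work surface at z = 0. Lengths are in m, angles in rad, forces in N, time in s.
With the tool pointing down it reaches from about 0.425 to 0.8 m from the base axis. Payload 8.3 kg.
Tool frame: the origin (TCP) lies at the very end of the fingers, on their centre line; the grasp point (between the pads) lies 19 mm behind it; z points along the fingers, y is the line along which they close (so a half turn about z gives the same grasp; the last joint's range is limited). The gripper opens to 85 mm and grips with 20 to 120 N. Pads are 22 mm wide; open, the fingers measure 114 mm over their backs; the gripper's body (76 mm by 85 mm) begins 54 mm behind the grasp point. The pads swing forward as they close: fully open they stand 13 mm farther back than shut.
Start: joints at [1.145, 0.383, 0.016, 1.37, -0.006, 1.388, -0.046], TCP at [0.222, -0.584, 0.231] pointing down, gripper open.
Joint ranges: [-2.95, 2.95], [-0.25, 2.06], [-1.52, 1.56], [0.18, 2.33], [-1.44, 4.58], [0.02, 2.06], [-3.01, 3.01]. Speed limits (rad/s): [2.39, 2.39, 3.01, 3.01, 3.14, 3.14, 3.14].

INTERFACE

Orientations are given as a rotation vector (axis times angle).
In Python, from cell import arm gives the robot as it stands.
- The arm moves only by the tool send_rows, never from a script. Its arguments are lists of equal length, an entry for each row: "offset": the shift along the world's x, y, z normalised to -1 to 1, where 1 is 0.1 m, a list of three; "twist": the turn, a rotation vector about the world's x, y, z normalised to -1 to 1, where 1 is 360 degrees, a list of three. A call has 1 to 20 rows; each row is the pose to reach, as a shift and turn from the pose commanded when the call began, turning the shorter way round; what a row does not reach only later rows make up. A row lasts 1/10 s, in which the tool goes at most 50 mm and 8.59 degrees, less where a joint would pass 70% of its speed; a pose out of reach is approached as far as the arm can. A call with a number of a shift or a turn outside -1 to 1 is refused whole. A call with a gripper value outside its range is refused whole. "gripper" is the opening, from 0 (shut) to 1 (fully open), set as the call begins (left out, the last holds). The fingers move at their own pace and stop on an object; "grip_force" is the grip in N (left out, the last holds). Time passes only in rows, so rows that repeat a pose let the fingers close. It gives the time, the measured TCP pose, the force, the opening and the grip force at its end, in the units of the state.
- arm.get_obs(): the state, without advancing time (a new reading comes with each control period).
- arm.read_camera(name): name is "scene" or "side" or "wrist"; returns the picture (420x560x3 uint8, red, green, blue); there is no depth.
- arm.calibration(name): a dict with "intrinsics" (3x3 intrinsics, pixels), "k1" (the pictures are not rectified: a ray, as slopes to the right and down, at radius r is drawn at 1 + k1 r^2 times it, then the intrinsics apply), "xyz" and "rotation" of the camera in the world. Camera axes: x right, y down, z forward; pixel columns grow to the right and rows downward; lengths in m; the calibration is good to about 2 mm. A picture is of the moment at which its call begins: read the wrist's pose just before it. calibration takes no time and is no camera call; for the wrist camera it gives the pose at the moment of the call.
- arm.sign_off(): hands the job in; it is judged then, once.
The state is a dict: "time": time; "q": joint angles; "qd": joint speeds; "tau": joint torques, N m; "eef_pos": TCP position; "eef_rot": TCP orientation; "ft_force": force on the tool from outside, world axes, zero at the start; "moment": the same for the moment, N m; "finger_gap": opening from 0.0 (shut) to 1.0 (fully open); "gripper_force": force on a finger pad.
Only numpy, scipy, OpenCV 4.12 (cv2) and the standard library are available. Lean on these libraries where they do the work, as an engineer would, in place of code of your own. Each camera call takes 0.05 s, during which the arm holds its last target. There are 200 camera calls.

TASK

Change over the power-brick test dock: lay the tested bricks that are now in its wells flat on the floor of the output tray, and lay every black power brick that waits loose on the bench flat in a well, one to a well, in whichever wells you like. Swing the hasp back out of the way, lift the fan panel out of its wooden stand, hang it with both knuckles fully down on the dock's two hinge pins and close it against the latch post, then swing the hasp over so that it lies level with the panel's catch standing up through its slot. Leave the other things on the bench where they are.

Things in the scene. Friction and masses are not known exactly. Their poses are not given: they have to be found in the camera images.
- dock: Test dock: a fixed grey steel tray 270 x 146 mm, open side towards its own -y; x along the open side towards the hinge pins, y into the dock, z up. Origin on the bench. The jamb post at its +x end is 130 mm tall, its face 20 mm behind (+y of) the pins' axis; the latch post at its -x end is 138 mm tall, 30 mm wide.
- pin_low (a point): Lower of two vertical steel hinge pins, one above the other, on brackets (20 mm wide, 8 mm thick) on the dock's jamb post. The point is on the pin's axis at its foot, on top of the bracket, 24 mm above the bench. The pin is 11 mm thick for its lower 10 mm, then tapers to 6 mm at its tip, 22 mm above this point. Axes as the dock's.
- pin_up (a point): Upper hinge pin, same shape and axes, straight above the lower one: the point is at the pin's foot, 109 mm above the bench.
- stand: Wooden stand (fixed, 170 x 90 mm) that holds the panel upright at the start, the panel along the stand's x. Four cheeks 53 mm tall, 13 mm apart in y, hold the panel's lower 45 mm; the panel is free once lifted 50 mm. Origin on the bench under its middle.
- panel_center (a point): Fan panel (lift-off leaf): aluminium plate 207 mm long (its x), 10 mm thick (y), 120 mm high (z), 0.3 to 0.55 kg. Point: mid-thickness, half-way up, within 10 mm of the balance point. Top 27 mm is free of the fan. Knuckles at its +x end, catch at -x. Hung and shut its axes are the dock's, its bottom 14 mm above the bench; open by a, it is turned +a about z (free end out to dock -y).
- knuckle_low (a point): Lower knuckle of the panel: a 24 x 24 x 20 mm steel block with an upright 13 mm through hole. The point is at the centre of the hole's lower mouth, 118 mm along the panel's +x from panel_center and 50 mm below it. When hung it coincides with pin_low. Axes as the panel's.
- knuckle_up (a point): Upper knuckle, alike: the centre of its hole's lower mouth is 85 mm above that of the lower one. When hung it coincides with pin_up.
- catch (a point): Tip of the catch: a steel tab upright on the panel's top edge near its free end, 12 mm along the panel, 6 mm thick, 30 mm high. The point is its top, 94 mm along the panel's -x from panel_center and 90 mm above it.
- hasp (a joint): Steel hasp hinged on top of the latch post. 0 = level, pointing out (dock -y) over the place of the shut panel's catch; grows as its tip is lifted and carried back (dock +y), up to 2.2 rad; upright at 1.57. Stiff hinge (0.04 N m): it stays where it is left. It starts near 0, in the way of the catch; out of the way from about 1.2 rad.
- hasp_hinge (a point): Point on the hasp's hinge axis, 146 mm above the bench; the axis runs along the dock's x. Axes are the dock's. The hasp plate (4 mm thick, 40 mm wide) has a slot, 26 mm along the dock's x and 22 mm across, centred 48 mm from this axis straight out from this point; when the hasp is level the shut panel's catch stands up through it.
- hasp_stub (a point): The hasp's side handle: a round bar 10 mm thick, parallel to the hinge axis, 65 mm from it, standing out 35 mm beyond the hasp plate on the dock's -x side; the point is the middle of that free length. Pinched from above, it turns between the fingers. At hasp angle h it lies, from hasp_hinge, at x -38, y -65 cos h, z +65 sin h (mm, dock axes).
- well0 (a point): Well 1 of the dock's three equal wells, in a row along the dock's x, 62 mm apart: centre of its floor, 10 mm above the bench. The well is 44 mm wide (dock x), 102 mm long (dock y), with ribs 8 mm high around it. Axes are the dock's.
- well1 (a point): Well 2 of the dock's three equal wells, in a row along the dock's x, 62 mm apart: centre of its floor, 10 mm above the bench. The well is 44 mm wide (dock x), 102 mm long (dock y), with ribs 8 mm high around it. Axes are the dock's.
- well2 (a point): Well 3 of the dock's three equal wells, in a row along the dock's x, 62 mm apart: centre of its floor, 10 mm above the bench. The well is 44 mm wide (dock x), 102 mm long (dock y), with ribs 8 mm high around it. Axes are the dock's.
- brick0_center (a point): A laptop power brick (black plastic box, no leads), 34 mm wide (its x), 90 mm long (its y), 30 mm high, 0.15 to 0.31 kg, lying flat on the bench outside the dock at the start; the point is its centre, 15 mm above its underside. Some starts have only two bricks (absent: None from the start).
- brick1_center (a point): A laptop power brick (black plastic box, no leads), 34 mm wide (its x), 90 mm long (its y), 30 mm high, 0.15 to 0.31 kg, lying flat on the bench outside the dock at the start; the point is its centre, 15 mm above its underside. Some starts have only two bricks (absent: None from the start).
- brick2_center (a point): A laptop power brick (black plastic box, no leads), 34 mm wide (its x), 90 mm long (its y), 30 mm high, 0.15 to 0.31 kg, lying flat on the bench outside the dock at the start; the point is its centre, 15 mm above its underside. Some starts have only two bricks (absent: None from the start).
- tested0_center (a point): A tested power brick, exactly like the others but lying in one of the dock's end wells at the start, so that it is known by its place. Same size and axes; the point is its centre, 15 mm above its underside. Some starts have only one (absent: None from the start).
- tested1_center (a point): A tested power brick, exactly like the others but lying in one of the dock's end wells at the start, so that it is known by its place. Same size and axes; the point is its centre, 15 mm above its underside. Some starts have only one (absent: None from the start).
- tray_in (a point): Centre of the inner floor of the output tray: an open grey plastic tray fixed on the bench to the left, 190 mm (its x) x 140 mm (its y) outside, 35 mm high, walls and floor 4 to 5 mm thick. Axes are the tray's, z up.
- dish: Bystander, to be left alone: a small steel screw dish, diameter 70 mm, 25 mm high, near the robot's side of the bench. Origin under its middle (tools: on the shaft).
- screwdriver: Bystander, to be left alone: a screwdriver, lying to the right, between the bricks and the panel's stand, near side. Origin under its middle (tools: on the shaft).
- caddy0: Bystander, to be left alone: a drive carrier, a flat steel box 100 x 74 x 18 mm beyond the dock. Origin under its middle (tools: on the shaft).
- wrench: Bystander, to be left alone: an open-ended wrench, lying at the far right. Origin under its middle (tools: on the shaft).
Not all that is in view belongs to the job. What is shaped like the part that bears tested1_center but pink or red is not meant.

How it is judged:
By the outcome, as a careful person would: the job done as asked, in the order asked, and still so for the second after the job is handed in, with the robot touching nothing.
Of brick0, brick1, brick2 only 2 to 3 are there at a start; the rules pass over those that are not, and their reading is None.
Of tested0, tested1 only 1 to 2 are there at a start; the rules pass over those that are not, and their reading is None.
At some moment in a run one of brick0, brick1, brick2 may be knocked a few centimetres aside while the robot is not near it.
It also fails if it takes over 210 s, if anything falls off the work surface, if the arm or the gripper's body presses on something with over 40 N, if the wrist force passes 120 N, or if a joint passes its speed limit or range.

## Working session

There is one attempt and no reset: what is moved stays moved. The work goes in short steps, Python scripts to look and compute and a tool call to move; the robot and the scene stay as the last step left them, time stands still between calls to the robot, and variables do not carry over. Pictures are saved under pics/ and viewed, at most 14 in all, crops included, and the job is handed in when it is done.

Besides the shell and the picture viewer there is one more tool, called after "Call:" as a command line: name --argument value ..., lists and objects as JSON in quotes. send_rows: Moves the arm, as the interface text tells. Scaled input: -1 to 1 covers 0.1 m each way for a shift and 360 degrees each way for a turn. Its arguments: {"type":"object","properties":{"offset":{"type":"array","items":{"type":"array","items":{"type":"number","minimum":-1,"maximum":1}}},"twist":{"type":"array","items":{"type":"array","items":{"type":"number","minimum":-1,"maximum":1}}},"gripper":{"type":"number"},"grip_force":{"type":"number"}},"required":["offset","twist"]}

```bash
ls; mkdir -p pics; python3 - <<'E'
from cell import arm
import cv2
o=arm.get_obs(); print({k:(v if not hasattr(v,'round') else v) for k,v in o.items()})
for n in ("scene","side","wrist"):
    c=arm.calibration(n); print(n,c)
    im=arm.read_camera(n); cv2.imwrite(f"pics/{n}0.png",cv2.resize(im[:,:,::-1],(800,600),interpolation=cv2.INTER_CUBIC))
    cv2.imwrite(f"{n}0_raw.png",im[:,:,::-1])
E
```

```text
pics
{'time': 0.0, 'q': array([ 1.14507918,  0.38422385,  0.01638118,  1.37116462, -0.00629826,
        1.38817154, -0.04648364]), 'qd': array([-0.00202695, -0.00257545, -0.00169236, -0.00018755, -0.00098825,
        0.00044445, -0.00012064]), 'tau': array([ 6.51326918e-04, -6.27593851e+01,  8.44560564e-01, -3.71818829e+01,
        1.64486852e-02,  1.44105600e-02,  1.41508590e-05]), 'eef_pos': array([ 0.22167128, -0.58383763,  0.23028309]), 'eef_rot': array([-3.08817152e+00, -5.66565819e-01,  6.01728335e-04]), 'ft_force': array([-0.10330982, -0.65818186, -0.01804899]), 'moment': array([-0.04756023,  0.033956  ,  0.01102473]), 'gripper_force': 0.0, 'finger_gap': 1.0014396180823035}
scene {'intrinsics': array([[399.4507009 ,   0.        , 276.84813522],
       [  0.        , 399.4507009 , 212.68756042],
       [  0.        ,   0.        ,   1.        ]]), 'k1': -0.06818905687130174, 'xyz': array([ 1.08558311, -0.11238133,  0.86517707]), 'rotation': array([-2.07284521, -1.60891427,  0.49419585])}
side {'intrinsics': array([[400.44252916,   0.        , 286.0222689 ],
       [  0.        , 400.44252916, 206.36152502],
       [  0.        ,   0.        ,   1.        ]]), 'k1': -0.094298005274201, 'xyz': array([-0.06646447,  0.64941527,  0.92221967]), 'rotation': array([-1.02962845,  2.38218376, -1.06759597])}
wrist {'intrinsics': array([[344.4779515 ,   0.        , 283.43741223],
       [  0.        , 344.4779515 , 209.01861556],
       [  0.        ,   0.        ,   1.        ]]), 'k1': -0.05407494301363621, 'xyz': array([ 0.2948881 , -0.55610402,  0.37432887]), 'rotation': array([ 2.36752346, -1.63324733, -0.25641853])}
```

View pics/scene0.png

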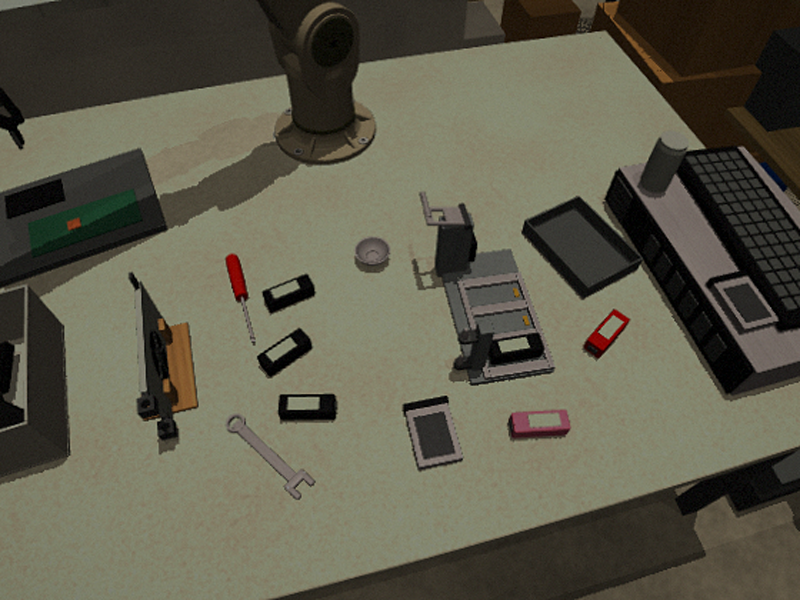

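View pics/side0.png

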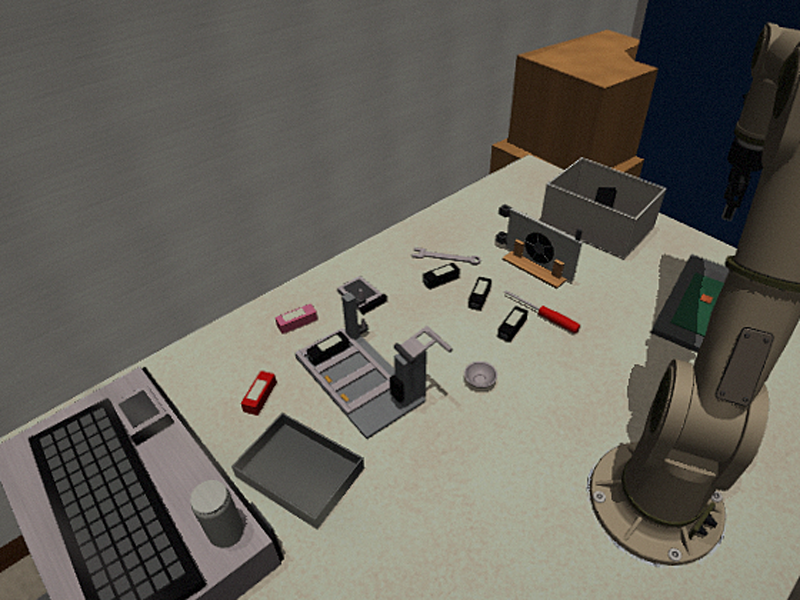

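```bash
cat > h.py <<'E'
from cell import arm
import numpy as np, cv2
from scipy.spatial.transform import Rotation as R
from scipy.optimize import least_squares
def und(c,p):
    p=np.atleast_2d(np.array(p,float)); D=np.array([c["k1"],0,0,0,0.])
    return cv2.undistortPointsIter(p[:,None],c["intrinsics"],D,None,None,(3,100,1e-10))[:,0]
def ray(c,p):
    u=und(c,p); d=np.c_[u,np.ones(len(u))]@R.from_rotvec(c["rotation"]).as_matrix().T
    return np.array(c["xyz"]),d
def onz(c,p,z):
    o,d=ray(c,p); z=np.broadcast_to(z,len(d)); return o+d*((z-o[2])/d[:,2])[:,None]
def proj(c,P):
    P=np.atleast_2d(P); q=(P-c["xyz"])@R.from_rotvec(c["rotation"]).as_matrix()
    a=q[:,:2]/q[:,2:]; r2=(a**2).sum(1,keepdims=True); a=a*(1+c["k1"]*r2)
    K=c["intrinsics"]; return a*[K[0,0],K[1,1]]+[K[0,2],K[1,2]]
def tri(obs): # [(cal,pix)]
    A=np.zeros((3,3));b=np.zeros(3)
    for c,p in obs:
        o,d=ray(c,p); d=d[0]/np.linalg.norm(d[0]); M=np.eye(3)-np.outer(d,d); A+=M;b+=M@o
    return np.linalg.solve(A,b)
def s2r(p,s=800/560): return (np.array(p,float)+.5)/s-.5
E
python3 - <<'E'
from h import *
S=arm.calibration("scene"); L=arm.calibration("side")
np.set_printoptions(precision=3,suppress=True)
for n,p,z in [("brickA",(289,291),.03),("brickB",(286,351),.03),("brickC",(307,406),.03),("tested",(516,347),.04),("dockcorner jamb",(470,381),0),("dock far +x",(552,371),0.01),("dock back -x",(513,252),.01),("tray c",(582,246),.005),("stand",(178,367),0.0),("dish",(373,253),.025)]:
    print(n,onz(S,s2r([p]),z)[0])
for n,p,z in [("brickA",(513,320),.03),("brickB",(480,290),.03),("brickC",(440,273),.03),("tested",(328,345),.04),("tray",(299,465),.005)]: print(n,onz(L,s2r([p]),z)[0])
# panel catch tip scene (132,276) ; side (578,232)
print("catch",tri([(S,s2r([(132,277)])),(L,s2r([(578,231)]))]))
print("knuckle up?",tri([(S,s2r([(148,403)])),(L,s2r([(504,210)]))]))
print("hasp stub",tri([(S,s2r([(423,196)])),(L,s2r([(450,349)]))]))
E
```

```text
brickA [ 0.459 -0.148  0.03 ]
brickB [ 0.581 -0.172  0.03 ]
brickC [ 0.689 -0.154  0.03 ]
tested [0.675 0.202 0.04 ]
dockcorner jamb [0.697 0.118 0.   ]
dock far +x [0.719 0.256 0.01 ]
dock back -x [0.459 0.286 0.01 ]
tray c [0.474 0.427 0.005]
stand [ 0.549 -0.36   0.   ]
dish [0.407 0.019 0.025]
brickA [ 0.452 -0.145  0.03 ]
brickB [ 0.571 -0.168  0.03 ]
brickC [ 0.682 -0.145  0.03 ]
tested [0.668 0.208 0.04 ]
tray [0.491 0.414 0.005]
catch [ 0.464 -0.38   0.154]
knuckle up? [ 0.673 -0.369  0.119]
hasp stub [0.41  0.111 0.156]
```

```bash
python3 - <<'E'
from h import *
np.set_printoptions(precision=3,suppress=True)
W=arm.calibration("wrist"); o=arm.get_obs(); T=R.from_rotvec(o["eef_rot"]).as_matrix()
C=R.from_rotvec(W["rotation"]).as_matrix()
print("tool axes\n",T,"\ncam in tool",T.T@(W["xyz"]-o["eef_pos"]),"\ncam axes in tool\n",T.T@C)
E
```

```text
tool axes
 [[ 0.935  0.355 -0.001]
 [ 0.355 -0.935  0.001]
 [-0.    -0.002 -1.   ]] 
cam in tool [ 0.078 -0.    -0.144] 
cam axes in tool
 [[ 0.    -0.952 -0.305]
 [ 1.    -0.     0.001]
 [-0.001 -0.305  0.952]]
```

Call:
send_rows --offset '[[0.4,0.4,0.5],[0.7,0.8,1],[1,1,1],[1,1,1],[1,1,1],[1,1,1]]' --twist '[[0,0,0],[0,0,0],[0,0,0],[0,0,0],[0,0,0],[0,0,0]]'

```text
time: 0.75
eef_pos: [0.3219, -0.4842, 0.3311]
eef_rot: [3.09, 0.568, -0.001]
ft_force: [-0.6, -0.1, 0.4]
finger_gap: 1.001
gripper_force: 0.0
```

Call:
send_rows --offset '[[0.4,0.5,0.15],[0.8,1,0.3],[0.8,1,0.3]]' --twist '[[0,0,-0.02],[0,0,-0.04],[0,0,-0.058]]'

```text
time: 1.05
eef_pos: [0.4028, -0.3826, 0.361]
eef_rot: [-3.14, 0.01, 0.0]
ft_force: [1.1, 0.2, -0.2]
finger_gap: 0.997
gripper_force: 0.0
```

Call:
send_rows --offset '[[0.4,0.5,0.15],[0.8,1,0.3]]' --twist '[[0,0,0],[0,0,0]]'

```text
time: 1.25
eef_pos: [0.4619, -0.309, 0.3833]
eef_rot: [-3.141, 0.01, 0.003]
ft_force: [0.4, -0.7, 0.0]
finger_gap: 0.998
gripper_force: 0.0
```

Call:
send_rows --offset '[[0.4,0.5,0.15],[0.8,1,0.3],[0.8,1,0.3],[0.8,1,0.3],[0.8,1,0.3],[0.8,1,0.3],[0.8,1,0.3]]' --twist '[[0,0,0],[0,0,0],[0,0,0],[0,0,0],[0,0,0],[0,0,0],[0,0,0]]'

```text
time: 1.95
eef_pos: [0.5416, -0.2105, 0.4136]
eef_rot: [3.141, -0.008, -0.002]
ft_force: [0.4, -0.2, -0.8]
finger_gap: 0.999
gripper_force: 0.0
```

```bash
cat >> h.py <<'E'
import json
def snap(name,cam="wrist",crop=None,scale=None):
    c=arm.calibration(cam); im=arm.read_camera(cam)[:,:,::-1]
    cv2.imwrite(f"{name}_raw.png",im)
    json.dump({k:(v.tolist() if hasattr(v,"tolist") else v) for k,v in c.items()},open(f"{name}.json","w"))
    x0,y0,x1,y1=crop or (0,0,560,420); s=min(800/(x1-x0),600/(y1-y0))
    cv2.imwrite(f"pics/{name}.png",cv2.resize(np.ascontiguousarray(im[y0:y1,x0:x1]),None,fx=s,fy=s,interpolation=cv2.INTER_CUBIC))
    print(name,"scale",s,arm.get_obs()["eef_pos"].round(4),arm.get_obs()["q"].round(2)); return c
def cal(name): return {k:(np.array(v) if isinstance(v,list) else v) for k,v in json.load(open(f"{name}.json")).items()}
E
python3 -c "
from h import *
snap('w1')"
```

```text
w1 scale 1.4285714285714286 [ 0.5417 -0.2101  0.4138] [ 0.47  0.29 -0.22  1.1   0.07  1.76 -1.31]
```

View pics/w1.png

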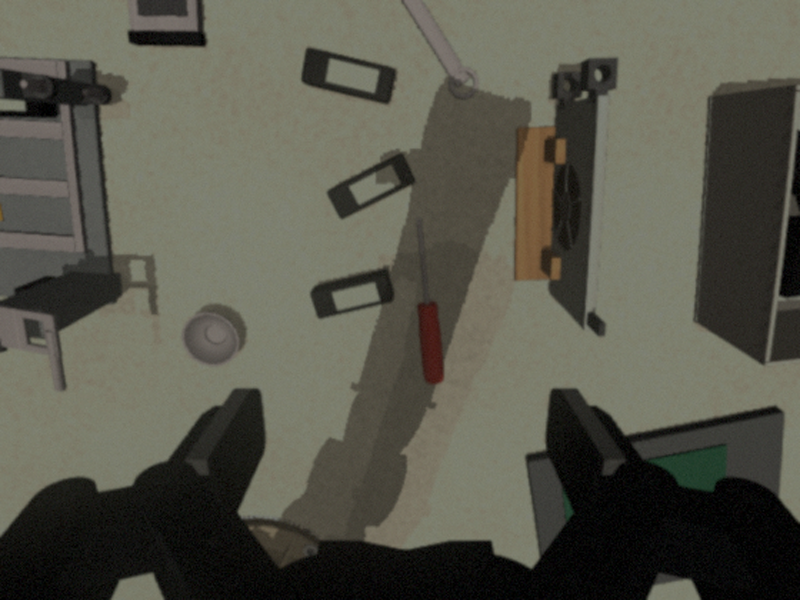

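Call:
send_rows --offset '[[0,0.5,0],[0.1,1,0]]' --twist '[[0,0,0],[0,0,0]]'

```text
time: 2.2
eef_pos: [0.5514, -0.111, 0.4143]
eef_rot: [3.141, -0.013, 0.0]
ft_force: [1.6, 0.4, 0.6]
finger_gap: 1.001
gripper_force: 0.0
```

Call:
send_rows --offset '[[0,0.5,0],[0.1,1,0]]' --twist '[[0,0,0],[0,0,0]]'

```text
time: 2.4
eef_pos: [0.5615, -0.0095, 0.4148]
eef_rot: [3.141, -0.006, 0.002]
ft_force: [1.1, -0.6, -0.5]
finger_gap: 1.001
gripper_force: 0.0
```

Call:
send_rows --offset '[[0,0.5,0],[0.1,1,0]]' --twist '[[0,0,0],[0,0,0]]'

```text
time: 2.6
eef_pos: [0.5715, 0.0897, 0.4149]
eef_rot: [3.141, -0.005, 0.002]
ft_force: [1.0, -0.1, 0.6]
finger_gap: 1.001
gripper_force: 0.0
```

Call:
send_rows --offset '[[0,0.3,0],[0,0.6,0],[0,0.6,0],[0,0.6,0],[0,0.6,0],[0,0.6,0]]' --twist '[[0,0,0],[0,0,0],[0,0,0],[0,0,0],[0,0,0],[0,0,0]]'

```text
time: 3.2
eef_pos: [0.5725, 0.1469, 0.4142]
eef_rot: [3.141, -0.007, 0.001]
ft_force: [0.1, 0.0, -0.9]
finger_gap: 0.994
gripper_force: 0.0
```

```bash
python3 -c "
from h import *
snap('w2')"
```

```text
w2 scale 1.4285714285714286 [0.5724 0.1472 0.4143] [-0.02  0.33 -0.42  1.06  0.14  1.77 -1.97]
```

View pics/w2.png

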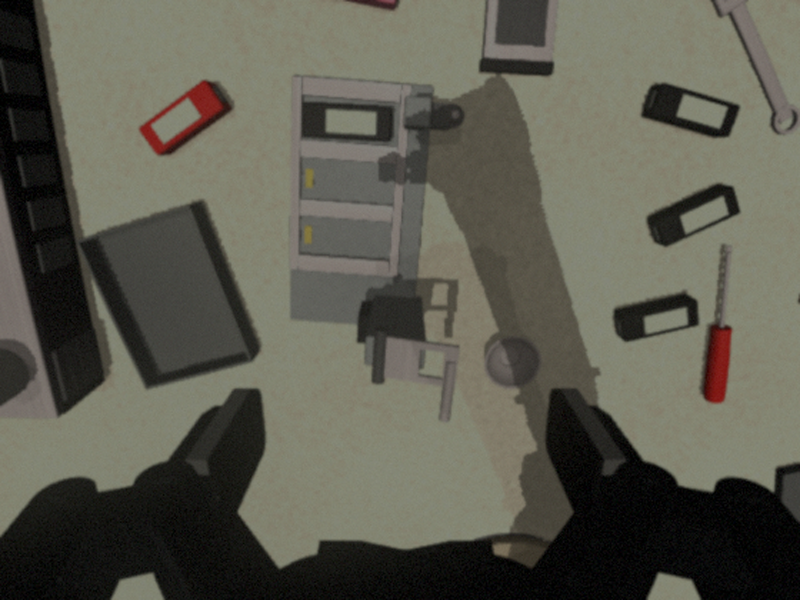

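```bash
python3 - <<'E'
from h import *
np.set_printoptions(precision=4,suppress=True)
c=cal("w2")
im=cv2.imread("w2_raw.png")[45:190,195:345]
im=cv2.convertScaleAbs(im,alpha=1.6,beta=10)
cv2.imwrite("pics/w2dock.png",cv2.resize(im,(620,600),interpolation=cv2.INTER_CUBIC))
print("tray",onz(c,s2r([(82,240),(203,203),(258,352),(150,386)]),.035))
print("tested top",onz(c,s2r([(303,103),(392,104),(391,143),(303,138)]),.040))
print("dock left edge",onz(c,s2r([(295,76),(290,320)]),.01))
print("bricks",onz(c,s2r([(690,110),(694,214),(657,316)]),.03))
E
```

```text
tray [[0.5533 0.5026 0.035 ]
 [0.5914 0.3613 0.035 ]
 [0.4195 0.3184 0.035 ]
 [0.3749 0.4547 0.035 ]]
tested top [[0.6892 0.2474 0.04  ]
 [0.6874 0.1592 0.04  ]
 [0.6502 0.1606 0.04  ]
 [0.6558 0.2493 0.04  ]]
dock left edge [[0.718  0.26   0.01  ]
 [0.4498 0.2842 0.01  ]]
bricks [[ 0.6846 -0.1471  0.03  ]
 [ 0.5775 -0.1683  0.03  ]
 [ 0.4596 -0.1443  0.03  ]]
```

View pics/w2dock.png

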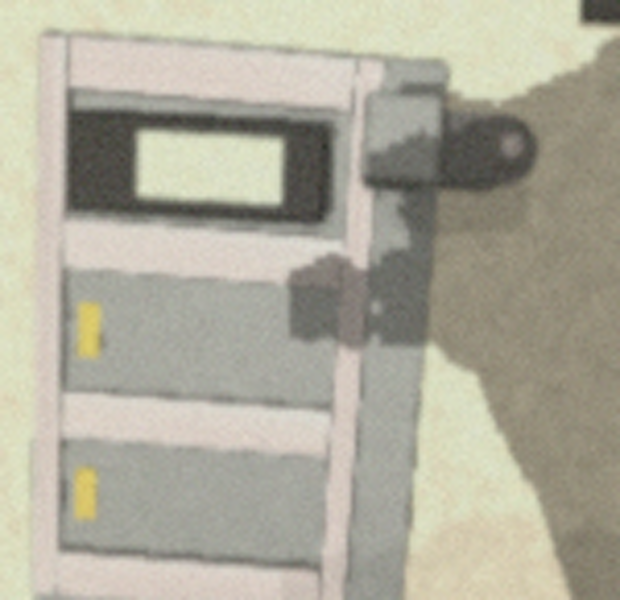

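```bash
python3 - <<'E'
from h import *
np.set_printoptions(precision=4,suppress=True)
c=cal("w2")
f=lambda P,z:onz(c,(np.array(P,float)+.5)/(620/150)-.5+[195,45],z)
a=-5.16*np.pi/180; M=np.array([[np.cos(a),np.sin(a)],[-np.sin(a),np.cos(a)]])
m=f([(65,268),(335,282),(330,408),(62,392)],.014); l=f([(62,437),(330,457),(322,570),(60,550)],.014); t=f([(70,92),(345,108),(345,240),(66,215)],.014)
for n,q in (("top",t),("mid",m),("low",l)): print(n,q.mean(0),"dock\n",(q[:,:2]-m.mean(0)[:2])@M.T)
print("pin tip z131",f([(513,143)],.131),"pin in dock",(f([(513,143)],.131)[:,:2]-m.mean(0)[:2])@M.T)
print("tested top",f([(68,112),(333,125),(328,222),(66,212)],.040), f([(68,112),(333,125),(328,222),(66,212)],.040).mean(0))
print("jamb",f([(368,95),(440,95),(440,185),(366,187)],.130))
E
```

```text
top [0.6731 0.2044 0.014 ] dock
 [[ 0.0829  0.0504]
 [ 0.0854 -0.0482]
 [ 0.0398 -0.052 ]
 [ 0.0403  0.0506]]
mid [0.6112 0.2098 0.014 ] dock
 [[ 0.0214  0.0504]
 [ 0.0246 -0.0495]
 [-0.0218 -0.0513]
 [-0.0242  0.0503]]
low [0.5484 0.2139 0.014 ] dock
 [[-0.0412  0.0499]
 [-0.0403 -0.0527]
 [-0.0848 -0.053 ]
 [-0.0854  0.0497]]
pin tip z131 [[0.6735 0.1051 0.131 ]] pin in dock [[ 0.0715 -0.0987]]
tested top [[0.6895 0.2486 0.04  ]
 [0.6845 0.1579 0.04  ]
 [0.6525 0.16   0.04  ]
 [0.6566 0.2513 0.04  ]] [0.6708 0.2044 0.04  ]
jamb [[0.6865 0.1461 0.13  ]
 [0.6865 0.1258 0.13  ]
 [0.6622 0.1256 0.13  ]
 [0.6617 0.1468 0.13  ]]
```

Call:
send_rows --gripper 0.65 --grip_force 60 --offset '[[0.2,0.1,-0.1],[0.3,0.2,-0.3],[0.5,0.3,-0.5],[0.7,0.4,-0.7],[0.8,0.5,-1],[0.98,0.6,-1],[0.98,0.6,-1],[0.98,0.6,-1],[0.98,0.6,-1],[0.98,0.6,-1],[0.98,0.6,-1]]' --twist '[[0,0,0.023],[0,0,0.046],[0,0,0.069],[0,0,0.092],[0,0,0.115],[0,0,0.138],[0,0,0.161],[0,0,0.184],[0,0,0.207],[0,0,0.23],[0,0,0.236]]'

```text
time: 4.35
eef_pos: [0.6705, 0.2076, 0.314]
eef_rot: [2.315, 2.124, -0.0]
ft_force: [-0.1, -0.2, -0.3]
finger_gap: 0.652
gripper_force: 0.0
```

Call:
send_rows --offset '[[0,0,-0.5],[0,0,-1],[0,0,-1],[0,0,-1],[0,0,-1]]' --twist '[[0,0,0],[0,0,0],[0,0,0],[0,0,0],[0,0,0]]'

```text
time: 4.85
eef_pos: [0.6718, 0.2092, 0.2182]
eef_rot: [2.319, 2.117, 0.008]
ft_force: [-0.2, -0.0, 0.3]
finger_gap: 0.65
gripper_force: 0.0
```

```bash
python3 -c "
from h import *
snap('w3'); print(arm.get_obs()['eef_rot'])"
```

```text
w3 scale 1.4285714285714286 [0.6718 0.2095 0.2183] [ 0.01  0.64 -0.64  1.11  0.37  1.49 -0.64]
[2.31821958 2.11752086 0.00903366]
```

View pics/w3.png

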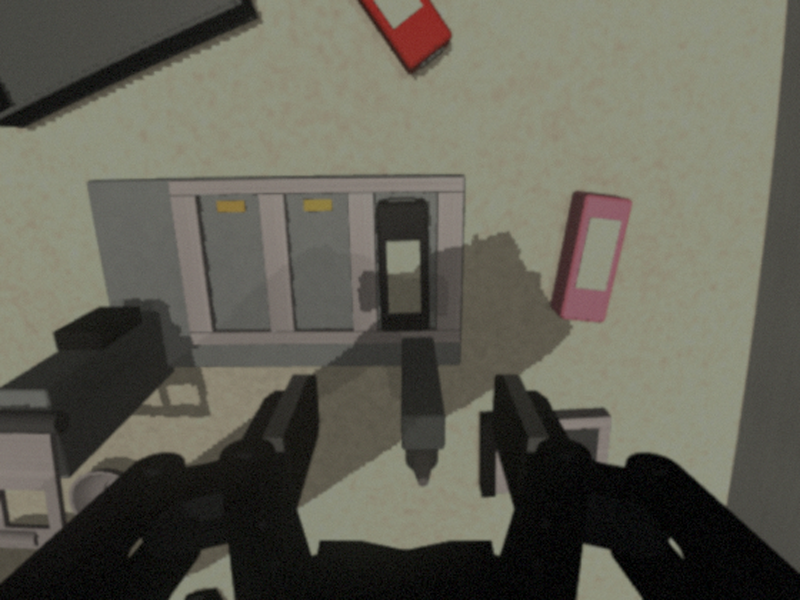

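```bash
python3 - <<'E'
from h import *
np.set_printoptions(precision=4,suppress=True)
c=cal("w3")
print("brick top",onz(c,s2r([(378,206),(429,205),(430,322),(380,323)]),.04), onz(c,s2r([(378,206),(429,205),(430,322),(380,323)]),.04).mean(0))
print("dock back edge",onz(c,s2r([(90,181),(464,175)]),[.01,.018]))
print("wells top rim",[onz(c,s2r(p),.018).mean(0) for p in ([(198,193),(261,192),(272,331),(210,331)],[(286,192),(349,192),(354,330),(292,331)],[(373,192),(438,192),(438,330),(378,330)])])
print("pin tip",onz(c,s2r([(421,478)]),.131)); print("hasp axis?")
c2=cal("w2"); print("pin tri",tri([(c,s2r([(421,478)])),(c2,[[513.5/4.1333-.5+195,143.5/4.1333-.5+45]])]))
E
```

```text
brick top [[0.6588 0.2494 0.04  ]
 [0.6918 0.247  0.04  ]
 [0.6863 0.1662 0.04  ]
 [0.6515 0.1687 0.04  ]] [0.6721 0.2078 0.04  ]
dock back edge [[0.4539 0.2838 0.01  ]
 [0.7181 0.2624 0.018 ]]
wells top rim [array([0.5502, 0.2149, 0.018 ]), array([0.6116, 0.2095, 0.018 ]), array([0.6736, 0.2039, 0.018 ])]
pin tip [[0.6721 0.1074 0.131 ]]
hasp axis?
pin tri [0.6728 0.1049 0.1279]
```

Call:
send_rows --offset '[[0,0,-0.4],[0,0,-0.8],[0,0,-1],[0,0,-1]]' --twist '[[0,0,0],[0,0,0],[0,0,0],[0,0,0]]'

```text
time: 5.3
eef_pos: [0.6697, 0.2084, 0.1129]
eef_rot: [-2.318, -2.119, 0.003]
ft_force: [0.2, 0.1, -0.6]
finger_gap: 0.651
gripper_force: 0.0
```

Call:
send_rows --offset '[[0,0,-0.3],[0,0,-0.6],[0,0,-0.8],[0,0,-0.97],[0,0,-0.97],[0,0,-0.97]]' --twist '[[0,0,0],[0,0,0],[0,0,0],[0,0,0],[0,0,0],[0,0,0]]'

```text
time: 5.9
eef_pos: [0.6712, 0.2094, 0.0191]
eef_rot: [2.318, 2.119, 0.004]
ft_force: [-1.0, 0.4, 0.5]
finger_gap: 0.645
gripper_force: 0.0
```

Call:
send_rows --gripper 0 --grip_force 60 --offset '[[0,0,0],[0,0,0],[0,0,0],[0,0,0],[0,0,0],[0,0,0],[0,0,0],[0,0,0]]' --twist '[[0,0,0],[0,0,0],[0,0,0],[0,0,0],[0,0,0],[0,0,0],[0,0,0],[0,0,0]]'

```text
time: 6.7
eef_pos: [0.6715, 0.2095, 0.0195]
eef_rot: [2.318, 2.119, 0.006]
ft_force: [0.1, 0.1, 5.6]
finger_gap: 0.39
gripper_force: 61.3
```

Call:
send_rows --offset '[[0,0,0.2],[0,0,0.6],[0,0,1],[0,0,1],[0,0,1]]' --twist '[[0,0,0],[0,0,0],[0,0,0],[0,0,0],[0,0,0]]'

```text
time: 7.2
eef_pos: [0.6707, 0.2091, 0.1187]
eef_rot: [2.318, 2.119, 0.004]
ft_force: [-0.0, 0.5, -3.3]
finger_gap: 0.385
gripper_force: 60.3
```

Call:
send_rows --offset '[[-0.2,0.2,0.1],[-0.5,0.5,0.1],[-0.9,0.95,0.1],[-0.93,1,0.1]]' --twist '[[0,0,0],[0,0,0],[0,0,0],[0,0,0]]'

```text
time: 7.6
eef_pos: [0.571, 0.3142, 0.1258]
eef_rot: [-2.307, -2.126, 0.004]
ft_force: [-0.7, 0.5, -1.2]
finger_gap: 0.382
gripper_force: 60.2
```

Call:
send_rows --offset '[[-0.45,0.45,-0.1],[-0.8,0.85,-0.2],[-0.93,1,-0.4],[-0.93,1,-0.5],[-0.93,1,-0.5]]' --twist '[[0,0,0],[0,0,0],[0,0,0],[0,0,0],[0,0,0]]'

```text
time: 8.1
eef_pos: [0.4814, 0.4082, 0.0736]
eef_rot: [-2.315, -2.123, 0.01]
ft_force: [0.5, -0.0, -2.2]
finger_gap: 0.381
gripper_force: 60.2
```

Call:
send_rows --offset '[[0,0,-0.2],[0,0,-0.4],[0,0,-0.55],[0,0,-0.63],[0,0,-0.63],[0,0,-0.63]]' --twist '[[0,0,0],[0,0,0],[0,0,0],[0,0,0],[0,0,0],[0,0,0]]'

```text
time: 8.7
eef_pos: [0.4848, 0.4085, 0.0144]
eef_rot: [2.32, 2.119, 0.001]
ft_force: [0.3, 0.2, -2.1]
finger_gap: 0.384
gripper_force: 59.6
```

Call:
send_rows --gripper 0.7 --offset '[[0,0,0],[0,0,0],[0,0,0],[0,0,0.4],[0,0,0.8],[0,0,1]]' --twist '[[0,0,0],[0,0,0],[0,0,0],[0,0,0],[0,0,0],[0,0,0]]'

```text
time: 9.3
eef_pos: [0.4849, 0.4103, 0.1181]
eef_rot: [-2.318, -2.12, -0.007]
ft_force: [0.8, 0.2, 0.6]
finger_gap: 0.7
gripper_force: 0.0
```

Call:
send_rows --offset '[[0,0,0.5],[0.1,-0.1,1]]' --twist '[[0,0,0],[0,0,0]]'

```text
time: 9.5
eef_pos: [0.4915, 0.4006, 0.2138]
eef_rot: [-2.313, -2.123, 0.001]
ft_force: [0.9, 0.7, 0.1]
finger_gap: 0.703
gripper_force: 0.0
```

Call:
send_rows --offset '[[0.1,-0.3,0.3],[0.2,-0.8,0.7],[0.2,-1,1]]' --twist '[[0,0,0],[0,0,0],[0,0,0]]'

```text
time: 9.8
eef_pos: [0.5142, 0.2969, 0.3124]
eef_rot: [2.32, 2.118, -0.002]
ft_force: [2.4, -1.2, 0.3]
finger_gap: 0.699
gripper_force: 0.0
```

Call:
send_rows --offset '[[0.1,-0.5,0],[0.2,-1,0]]' --twist '[[0,0,0],[0,0,0]]'

```text
time: 10.0
eef_pos: [0.5335, 0.2009, 0.3139]
eef_rot: [2.316, 2.121, 0.005]
ft_force: [1.6, -0.3, 0.5]
finger_gap: 0.696
gripper_force: 0.0
```

Call:
send_rows --offset '[[0.1,-0.5,0],[0.2,-1,0]]' --twist '[[0,0,0],[0,0,0]]'

```text
time: 10.2
eef_pos: [0.5529, 0.1014, 0.3125]
eef_rot: [2.318, 2.12, 0.001]
ft_force: [0.9, 0.9, 0.1]
finger_gap: 0.702
gripper_force: 0.0
```

Call:
send_rows --offset '[[0,-0.5,0],[0,-1,0]]' --twist '[[0,0,0],[0,0,0]]'

```text
time: 10.4
eef_pos: [0.5527, 0.0013, 0.3123]
eef_rot: [2.318, 2.12, 0.001]
ft_force: [1.4, -0.1, -0.6]
finger_gap: 0.702
gripper_force: 0.0
```

Call:
send_rows --offset '[[0,-0.5,0],[0,-1,0],[0,-1,0],[0,-1,0],[0,-1,0]]' --twist '[[0,0,0],[0,0,0],[0,0,0],[0,0,0],[0,0,0]]'

```text
time: 10.9
eef_pos: [0.553, -0.0951, 0.3122]
eef_rot: [-2.316, -2.122, -0.001]
ft_force: [-1.0, 1.3, 1.4]
finger_gap: 0.697
gripper_force: 0.0
```

```bash
python3 -c "
from h import *
snap('w4'); print(arm.get_obs()['eef_rot'])"
```

```text
w4 scale 1.4285714285714286 [ 0.5531 -0.0947  0.3123] [ 0.55  0.26 -0.55  1.38  0.14  1.53 -0.08]
[-2.31539937e+00 -2.12316566e+00 -1.19237820e-03]
```

View pics/w4.png

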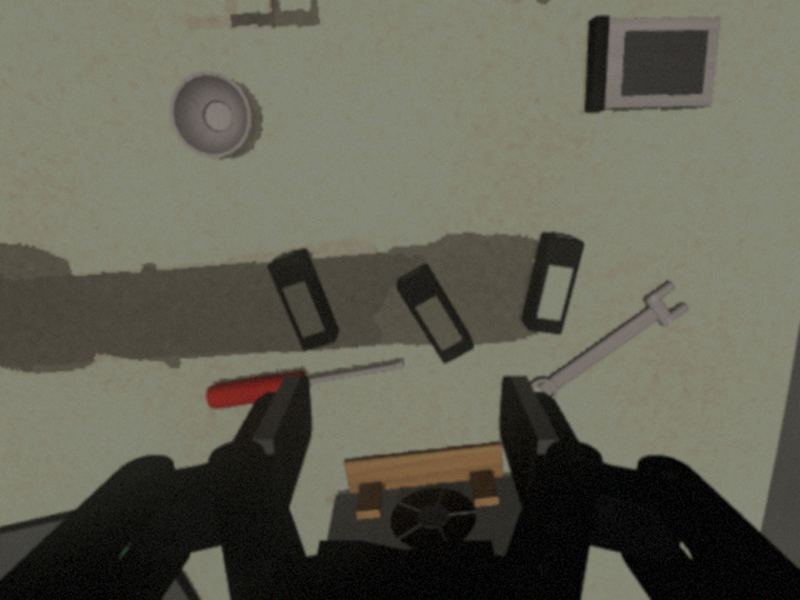

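```bash
cat >> h.py <<'E'
def brick(c,px,z=.03,s=800/560):
    """px: 4 top-face corners; returns centre, long-axis yaw deg, sizes"""
    P=onz(c,s2r(px,s),z)[:,:2]; (x,y),(w,h),_=cv2.minAreaRect((P*1000).astype(np.float32))
    e=[P[(i+1)%4]-P[i] for i in range(4)]; L=sorted(e,key=np.linalg.norm)[2:]
    a=L[0] if L[0][1]>0 else -L[0]; b=L[1] if L[1][1]>0 else -L[1]
    return P.mean(0).round(4),np.degrees(np.arctan2(*(a+b)[::-1])).round(1),[np.linalg.norm(v).round(4) for v in e]
def state():
    o=arm.get_obs(); T=R.from_rotvec(o["eef_rot"]).as_matrix()
    return o["eef_pos"].round(4),"yaw",np.degrees(np.arctan2(T[1,0],T[0,0])).round(2),"tilt",T[:,2].round(4),"t",round(o["time"],2)
E
python3 - <<'E'
from h import *
c=cal("w4"); print(state())
for p in ([(270,262),(308,250),(338,335),(306,348)],[(398,281),(428,265),(473,347),(443,362)],[(541,235),(583,242),(562,333),(524,326)]): print(brick(c,p))
E
```

```text
(array([ 0.5531, -0.0947,  0.3123]), 'yaw', np.float64(85.04), 'tilt', array([ 5.e-04,  6.e-04, -1.e+00]), 't', 10.95)
(array([ 0.4579, -0.1461]), np.float64(102.1), [np.float64(0.0363), np.float64(0.084), np.float64(0.0335), np.float64(0.0874)])
(array([ 0.5752, -0.1709]), np.float64(113.4), [np.float64(0.0306), np.float64(0.0903), np.float64(0.0318), np.float64(0.0904)])
(array([ 0.6823, -0.1518]), np.float64(78.6), [np.float64(0.0385), np.float64(0.0869), np.float64(0.037), np.float64(0.0858)])
```

Call:
send_rows --gripper 0.6 --offset '[[0.3,-0.2,-0.2],[0.7,-0.4,-0.6],[1,-0.5,-1]]' --twist '[[0,0,-0.01],[0,0,-0.018],[0,0,-0.018]]'

```text
time: 11.25
eef_pos: [0.6486, -0.1441, 0.2209]
eef_rot: [2.433, 1.983, 0.003]
ft_force: [0.3, -0.7, 0.1]
finger_gap: 0.6
gripper_force: 0.0
```

Call:
send_rows --offset '[[0.3,-0.04,-0.5],[0.3,-0.04,-1],[0.3,-0.04,-1],[0.3,-0.04,-1],[0.3,-0.04,-1]]' --twist '[[0,0,0],[0,0,0],[0,0,0],[0,0,0],[0,0,0]]'

```text
time: 11.75
eef_pos: [0.6777, -0.1476, 0.1238]
eef_rot: [2.432, 1.985, 0.004]
ft_force: [0.3, -0.2, 0.8]
finger_gap: 0.6
gripper_force: 0.0
```

```bash
python3 -c "
from h import *
print(state()); snap('w5')
c=cal('w5'); im=cv2.imread('w5_raw.png'); b=c
# expected corners of C
ctr=np.array([.683,-.149]);a=np.radians(78.6);u=np.array([np.cos(a),np.sin(a)]);v=np.array([u[1],-u[0]])
print(proj(c,[np.r_[ctr+s*u*.045+t*v*.017,.03] for s,t in((1,-1),(1,1),(-1,1),(-1,-1))]).round(0))
"
```

```text
(array([ 0.6777, -0.1476,  0.1238]), 'yaw', np.float64(78.45), 'tilt', array([ 4.e-03, -4.e-04, -1.e+00]), 't', 11.75)
w5 scale 1.4285714285714286 [ 0.678  -0.148   0.1245] [ 0.47  0.64 -0.47  1.28  0.29  1.28 -0.21]
[[266. 150.]
 [315. 150.]
 [312. 268.]
 [268. 268.]]
```

Call:
send_rows --offset '[[0.02,0,-0.4],[0.03,0,-0.8],[0.03,0,-1],[0.03,0,-1]]' --twist '[[0,0,0],[0,0,0],[0,0,0],[0,0,0]]'

```text
time: 12.2
eef_pos: [0.6783, -0.1485, 0.0196]
eef_rot: [-2.434, -1.984, 0.003]
ft_force: [0.2, -0.5, 0.2]
finger_gap: 0.601
gripper_force: 0.0
```

Call:
send_rows --offset '[[0,0,-0.13],[0,0,-0.13],[0,0,-0.13]]' --twist '[[0,0,0],[0,0,0],[0,0,0]]'

```text
time: 12.5
eef_pos: [0.6803, -0.1486, 0.009]
eef_rot: [2.434, 1.984, 0.002]
ft_force: [0.7, -0.6, 0.1]
finger_gap: 0.597
gripper_force: 0.0
```

Call:
send_rows --gripper 0 --grip_force 60 --offset '[[0,0,0],[0,0,0],[0,0,0],[0,0,0],[0,0,0],[0,0,0],[0,0,0]]' --twist '[[0,0,0],[0,0,0],[0,0,0],[0,0,0],[0,0,0],[0,0,0],[0,0,0]]'

```text
time: 13.2
eef_pos: [0.6808, -0.1485, 0.0094]
eef_rot: [2.433, 1.984, 0.003]
ft_force: [0.9, -0.4, 7.2]
finger_gap: 0.385
gripper_force: 61.8
```

```bash
python3 -c "
from h import *
print(state(),arm.get_obs()['finger_gap'])
snap('w6')"
```

```text
(array([ 0.6808, -0.1485,  0.0094]), 'yaw', np.float64(78.38), 'tilt', array([ 3.3e-03, -5.0e-04, -1.0e+00]), 't', 13.2) 0.3846757092565211
w6 scale 1.4285714285714286 [ 0.6808 -0.1486  0.0094] [ 0.45  0.75 -0.44  1.37  0.34  1.09 -0.24]
```

View pics/w6.png

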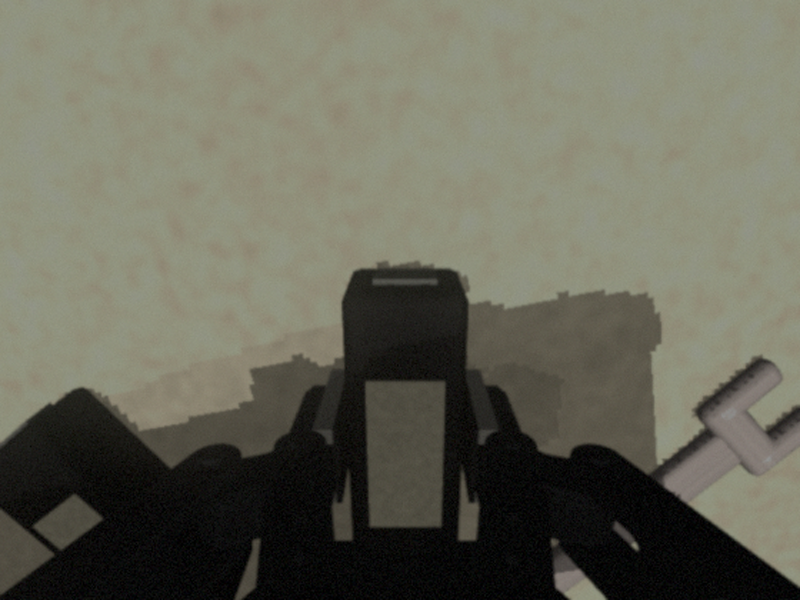

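Call:
send_rows --offset '[[0,0,0.3],[0,0,0.7],[0,0,1]]' --twist '[[0,0,0],[0,0,0],[0,0,0]]'

```text
time: 13.55
eef_pos: [0.6795, -0.1483, 0.1094]
eef_rot: [2.434, 1.985, 0.001]
ft_force: [0.3, -0.5, -1.4]
finger_gap: 0.386
gripper_force: 60.8
```

Call:
send_rows --offset '[[0,0.2,0.5],[0,0.5,1]]' --twist '[[0,0,0.01],[0,0,0.018]]'

```text
time: 13.75
eef_pos: [0.6786, -0.1065, 0.1982]
eef_rot: [-2.32, -2.118, 0.003]
ft_force: [1.9, 1.0, -2.5]
finger_gap: 0.38
gripper_force: 60.7
```

Call:
send_rows --offset '[[0,0.5,0],[-0.08,1,0]]' --twist '[[0,0,0],[0,0,0]]'

```text
time: 13.95
eef_pos: [0.6724, -0.0045, 0.1988]
eef_rot: [2.32, 2.116, 0.004]
ft_force: [0.8, 0.6, -3.3]
finger_gap: 0.383
gripper_force: 60.8
```

Call:
send_rows --offset '[[0,0.5,0],[0,1,0]]' --twist '[[0,0,0],[0,0,0]]'

```text
time: 14.15
eef_pos: [0.6708, 0.0964, 0.1971]
eef_rot: [2.319, 2.119, -0.001]
ft_force: [1.8, -0.3, -2.5]
finger_gap: 0.386
gripper_force: 60.8
```

Call:
send_rows --offset '[[0,0.4,0],[0,0.8,0],[0,1,0],[0,1.0,-0.4],[0,1.0,-0.8],[0,1.0,-1],[0,1.0,-1],[0,1,-1]]' --twist '[[0,0,0],[0,0,0],[0,0,0],[0,0,0],[0,0,0],[0,0,0],[0,0,0],[0,0,0]]'

```text
time: 14.95
eef_pos: [0.6695, 0.1979, 0.0952]
eef_rot: [-2.312, -2.12, 0.001]
ft_force: [-0.3, 5.6, -5.8]
finger_gap: 0.381
gripper_force: 60.4
```

```bash
cat >> h.py <<'E'
def bcheck(name):
    im=arm.read_camera("scene")[:,:,::-1]; cv2.imwrite(name+"_raw.png",im); ref=cv2.imread("scene0_raw.png"); S=arm.calibration("scene")
    for n,p in dict(A=(.459,-.1455,.02),B=(.576,-.170,.02),C=(.683,-.149,.02)).items():
        u,v=proj(S,[p])[0].astype(int); k=np.s_[v-28:v+28,u-28:u+28]
        d=np.abs(im[k].astype(int)-ref[k]).max(2); 
        m=cv2.moments((im[k].max(2)<45).astype(np.uint8)); m0=cv2.moments((ref[k].max(2)<45).astype(np.uint8))
        g=lambda m:(round(m["m10"]/max(m["m00"],1),1),round(m["m01"]/max(m["m00"],1),1),m["m00"])
        print(n,"changed px",(d>60).sum(),"dark now",g(m),"dark ref",g(m0))
E
python3 -c "
from h import *
print(state(),arm.get_obs()['finger_gap']); bcheck('sc1')"
```

```text
(array([0.6695, 0.1979, 0.0952]), 'yaw', np.float64(85.05), 'tilt', array([-0.0037,  0.0029, -1.    ]), 't', 14.95) 0.3811488817766263
A changed px 11 dark now (28.0, 29.6, 408.0) dark ref (27.9, 29.7, 416.0)
B changed px 0 dark now (26.7, 29.7, 454.0) dark ref (26.7, 29.7, 461.0)
C changed px 602 dark now (4.4, 2.7, 70.0) dark ref (24.9, 27.3, 580.0)
```

```bash
python3 -c "
from h import *
c=cal('w6'); print(onz(c,s2r([(355,274),(455,274),(345,300),(465,300)]),.03))
S=arm.calibration('scene');im=cv2.imread('sc1_raw.png')[120:300,270:430];cv2.imwrite('pics/sc1.png',cv2.resize(im,(533,600),interpolation=cv2.INTER_CUBIC))"
```

```text
[[ 0.67735243 -0.10128387  0.03      ]
 [ 0.70273095 -0.10652739  0.03      ]
 [ 0.67313105 -0.10763859  0.03      ]
 [ 0.70410363 -0.11404446  0.03      ]]
```

Call:
send_rows --offset '[[0.02,0.04,0.1],[0.03,0.08,0.2],[0.03,0.08,0.2],[0.03,0.08,0.2]]' --twist '[[0,0,0],[0,0,0],[0,0,0],[0,0,0]]'

```text
time: 15.4
eef_pos: [0.675, 0.2029, 0.1178]
eef_rot: [2.318, 2.119, 0.002]
ft_force: [-0.7, 0.6, -2.2]
finger_gap: 0.384
gripper_force: 61.1
```

View pics/sc1.png

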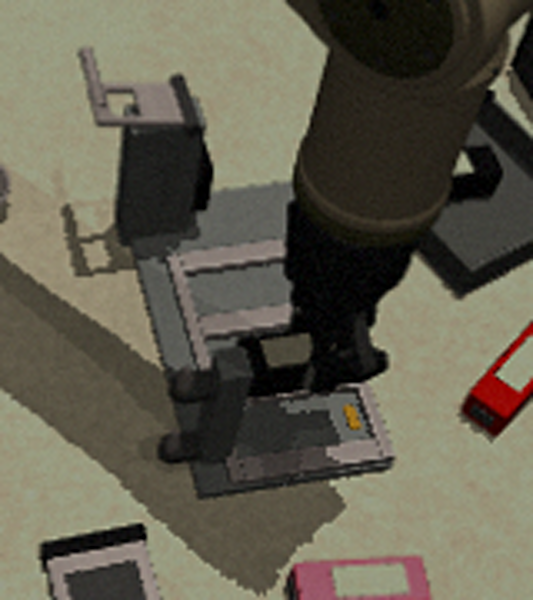

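Call:
send_rows --offset '[[-0.01,0.046,0],[-0.02,0.046,-0.2],[-0.02,0.046,-0.4],[-0.02,0.046,-0.6],[-0.02,0.046,-0.75],[-0.02,0.046,-0.75],[-0.02,0.046,-0.75]]' --twist '[[0,0,0],[0,0,0],[0,0,0],[0,0,0],[0,0,0],[0,0,0],[0,0,0]]'

```text
time: 16.1
eef_pos: [0.6725, 0.2076, 0.042]
eef_rot: [-2.318, -2.12, 0.0]
ft_force: [0.1, 0.8, -1.3]
finger_gap: 0.387
gripper_force: 61.0
```

Call:
send_rows --offset '[[0,0,-0.1],[0,0,-0.18],[0,0,-0.22],[0,0,-0.22],[0,0,-0.22]]' --twist '[[0,0,0],[0,0,0],[0,0,0],[0,0,0],[0,0,0]]'

```text
time: 16.6
eef_pos: [0.6725, 0.2075, 0.0198]
eef_rot: [-2.319, -2.12, 0.0]
ft_force: [0.0, -0.1, -2.2]
finger_gap: 0.384
gripper_force: 61.1
```

Call:
send_rows --gripper 0.52 --offset '[[0,0,0],[0,0,0],[0,0,0],[0,0,0.3],[0,0,0.7],[0,0,1]]' --twist '[[0,0,0],[0,0,0],[0,0,0],[0,0,0],[0,0,0],[0,0,0]]'

```text
time: 17.2
eef_pos: [0.6729, 0.2078, 0.1224]
eef_rot: [2.318, 2.12, 0.003]
ft_force: [0.6, 0.5, 1.2]
finger_gap: 0.515
gripper_force: 0.0
```

Call:
send_rows --offset '[[0,0,0.5],[0,0,1],[0,-0.4,1],[0,-0.8,1],[0,-1,1]]' --twist '[[0,0,0],[0,0,0],[0,0,0],[0,0,0],[0,0,0]]'

```text
time: 17.7
eef_pos: [0.6733, 0.1027, 0.2207]
eef_rot: [2.321, 2.113, -0.0]
ft_force: [0.6, -0.7, 0.6]
finger_gap: 0.525
gripper_force: 0.0
```

```bash
python3 -c "
from h import *
print(state()); snap('w7'); bcheck('sc2')"
```

```text
(array([0.6733, 0.1027, 0.2207]), 'yaw', np.float64(84.62), 'tilt', array([ 0.0018, -0.0023, -1.    ]), 't', 17.7)
w7 scale 1.4285714285714286 [0.6738 0.0993 0.2204] [ 0.14  0.57 -0.56  1.19  0.3   1.46 -0.47]
A changed px 153 dark now (28.0, 28.9, 401.0) dark ref (27.9, 29.7, 416.0)
B changed px 874 dark now (40.8, 34.7, 397.0) dark ref (26.7, 29.7, 461.0)
C changed px 873 dark now (20.0, 4.5, 187.0) dark ref (24.9, 27.3, 580.0)
```

Call:
send_rows --gripper 0.6 --offset '[[-0.4,-0.4,0.2],[-0.7,-0.7,0.3],[-0.7,-1,0.3]]' --twist '[[0,0,0],[0,0,0],[0,0,0]]'

```text
time: 18.1
eef_pos: [0.6004, 0.0086, 0.2522]
eef_rot: [2.314, 2.123, 0.002]
ft_force: [1.1, 0.4, 0.2]
finger_gap: 0.599
gripper_force: 0.0
```

Call:
send_rows --offset '[[-0.4,-0.4,0],[-0.7,-0.9,0],[-0.7,-0.9,0],[-0.7,-0.9,0],[-0.7,-0.9,0]]' --twist '[[0,0,0],[0,0,0],[0,0,0],[0,0,0],[0,0,0]]'

```text
time: 18.6
eef_pos: [0.5329, -0.0813, 0.2503]
eef_rot: [2.317, 2.121, 0.002]
ft_force: [-0.4, 1.3, 0.5]
finger_gap: 0.598
gripper_force: 0.0
```

```bash
python3 -c "
from h import *
print(state()); snap('w8')"
```

```text
(array([ 0.5329, -0.0813,  0.2503]), 'yaw', np.float64(84.92), 'tilt', array([ 9.e-04,  5.e-04, -1.e+00]), 't', 18.6)
w8 scale 1.4285714285714286 [ 0.5331 -0.0806  0.2501] [ 0.55  0.23 -0.55  1.56  0.12  1.39 -0.09]
```

View pics/w8.png

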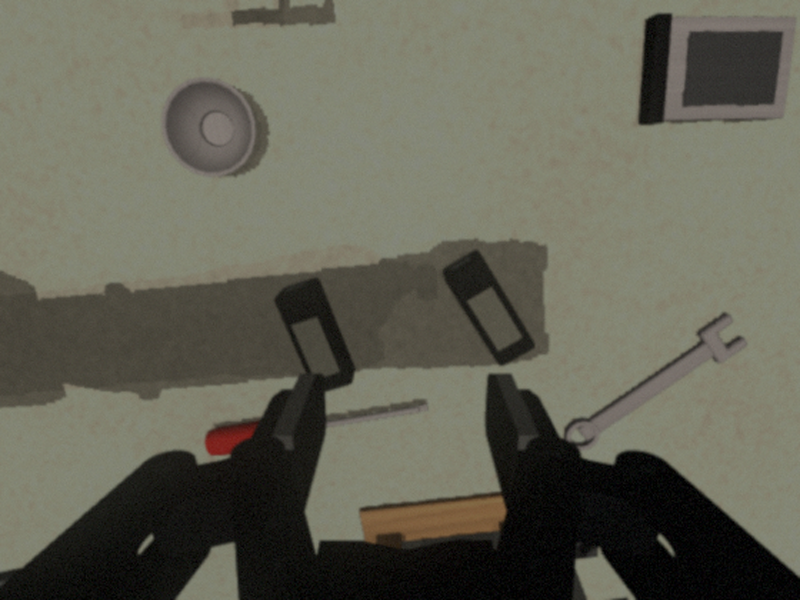

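```bash
python3 -c "
from h import *
c=cal('w8')
print(brick(c,[(277,296),(320,281),(355,374),(315,388)])); print(brick(c,[(445,270),(480,252),(534,346),(502,362)]))"
```

```text
(array([ 0.4571, -0.1445]), np.float64(102.3), [np.float64(0.0363), np.float64(0.0827), np.float64(0.036), np.float64(0.0837)])
(array([ 0.5962, -0.1339]), np.float64(116.7), [np.float64(0.0297), np.float64(0.0904), np.float64(0.0287), np.float64(0.091)])
```

Call:
send_rows --offset '[[0.2,-0.1,-0.3],[0.4,-0.3,-0.6],[0.63,-0.54,-1],[0.63,-0.54,-1],[0.63,-0.54,-1]]' --twist '[[0,0,0.022],[0,0,0.044],[0,0,0.066],[0,0,0.086],[0,0,0.086]]'

```text
time: 19.15
eef_pos: [0.5956, -0.1348, 0.1473]
eef_rot: [-1.661, -2.661, -0.001]
ft_force: [0.8, 0.9, 1.4]
finger_gap: 0.6
gripper_force: 0.0
```

Call:
send_rows --offset '[[0,0,-0.5],[0,0,-0.8],[0,0,-0.8],[0,0,-0.8],[0,0,-0.8]]' --twist '[[0,0,0],[0,0,0],[0,0,0],[0,0,0],[0,0,0]]'

```text
time: 19.65
eef_pos: [0.5975, -0.1357, 0.0729]
eef_rot: [1.667, 2.658, 0.003]
ft_force: [0.3, 1.1, 0.3]
finger_gap: 0.602
gripper_force: 0.0
```

```bash
python3 -c "
from h import *
print(state()); snap('w9')
c=cal('w9');ctr=np.array([.5965,-.134]);a=np.radians(115.8);u=np.array([np.cos(a),np.sin(a)]);v=np.array([u[1],-u[0]])
P=proj(c,[np.r_[ctr+s*u*.045+t*v*.017,.03] for s,t in((1,-1),(1,1),(-1,1),(-1,-1))]); print(P.round())
im=cv2.imread('w9_raw.png').max(2)
for r in (int(P[0,1])+12,int(P[0,1])+25,int(P[0,1])+40): print(r,[ (i) for i in range(200,370) if (im[r,i]<50)!=(im[r,i-1]<50)])
for x in (int(P[:,0].mean())-8,int(P[:,0].mean())+8): print('col',x,[ i for i in range(60,300) if (im[i,x]<50)!=(im[i-1,x]<50)])"
```

```text
(array([ 0.5975, -0.1357,  0.0729]), 'yaw', np.float64(115.83), 'tilt', array([ 4.4e-03, -7.0e-04, -1.0e+00]), 't', 19.65)
w9 scale 1.4285714285714286 [ 0.5974 -0.1361  0.0729] [ 0.58  0.54 -0.56  1.59  0.31  1.1   0.4 ]
[[251. 159.]
 [314. 159.]
 [310. 302.]
 [255. 302.]]
170 [248, 307]
183 [249, 307]
198 [249, 307]
col 274 [157, 158, 163, 208, 288]
col 290 [162, 207, 287]
```

Call:
send_rows --offset '[[0,0,-0.3],[0,0,-0.55],[0,0,-0.64],[0,0,-0.64],[0,0,-0.64]]' --twist '[[0,0,0],[0,0,0],[0,0,0],[0,0,0],[0,0,0]]'

```text
time: 20.2
eef_pos: [0.5967, -0.1366, 0.0076]
eef_rot: [1.668, 2.66, 0.001]
ft_force: [0.1, -0.1, 0.6]
finger_gap: 0.599
gripper_force: 0.0
```

Call:
send_rows --gripper 0 --grip_force 60 --offset '[[0,0,0],[0,0,0],[0,0,0],[0,0,0],[0,0,0],[0,0,0],[0,0,0]]' --twist '[[0,0,0],[0,0,0],[0,0,0],[0,0,0],[0,0,0],[0,0,0],[0,0,0]]'

```text
time: 20.9
eef_pos: [0.5969, -0.1367, 0.0079]
eef_rot: [1.667, 2.659, 0.002]
ft_force: [-0.8, 0.2, 7.1]
finger_gap: 0.385
gripper_force: 61.2
```

```bash
python3 -c "
from h import *
print(state()); snap('w10'); c=cal('w10'); im=cv2.imread('w10_raw.png').max(2)
print([[ i for i in range(60,300) if (im[i,x]<50)!=(im[i-1,x]<50)] for x in (265,275,285,295,305)])
print('front edge if centred',proj(c,[np.r_[arm.get_obs()['eef_pos'][:2]+.045*np.array([np.cos(np.radians(115.8)),np.sin(np.radians(115.8))]),.03]]))
c6=cal('w6');im=cv2.imread('w6_raw.png').max(2);print('w6',[[ i for i in range(60,300) if (im[i,x]<50)!=(im[i-1,x]<50)] for x in (265,275,285,295,305)])"
```

```text
(array([ 0.5969, -0.1367,  0.0079]), 'yaw', np.float64(115.83), 'tilt', array([ 3.1e-03, -7.0e-04, -1.0e+00]), 't', 20.9)
w10 scale 1.4285714285714286 [ 0.597  -0.1367  0.0079] [ 0.56  0.62 -0.53  1.63  0.36  0.99  0.37]
[[181, 186, 191, 259], [181, 186, 191, 259], [180, 186, 190, 259], [180, 186, 190, 259], [181, 187, 189, 259]]
front edge if centred [[282.95431832 194.0127034 ]]
w6 [[189, 195, 200, 267], [189, 195, 199, 267], [189, 195, 200, 267], [189, 195, 199, 267], [189, 195, 200, 267]]
```

Call:
send_rows --offset '[[0,0,0.3],[0,0,0.7],[0,0,1]]' --twist '[[0,0,0],[0,0,0],[0,0,0]]'

```text
time: 21.25
eef_pos: [0.5959, -0.1364, 0.1084]
eef_rot: [1.668, 2.661, 0.001]
ft_force: [1.3, -0.7, -3.1]
finger_gap: 0.385
gripper_force: 60.3
```

Call:
send_rows --offset '[[0,0.1,0.5],[0,0.2,1],[0.1,0.5,1],[0.1,0.5,1]]' --twist '[[0,0,-0.023],[0,0,-0.046],[0,0,-0.069],[0,0,-0.086]]'

```text
time: 21.65
eef_pos: [0.6074, -0.0807, 0.2093]
eef_rot: [2.317, 2.119, 0.009]
ft_force: [-0.0, 1.2, -2.3]
finger_gap: 0.387
gripper_force: 60.3
```

Call:
send_rows --offset '[[0,0.5,0],[0,1,0]]' --twist '[[0,0,0],[0,0,0]]'

```text
time: 21.85
eef_pos: [0.6054, 0.0128, 0.2062]
eef_rot: [2.323, 2.114, -0.0]
ft_force: [0.6, 1.2, -2.3]
finger_gap: 0.382
gripper_force: 60.2
```

Call:
send_rows --offset '[[0,0.5,0],[0,1,0]]' --twist '[[0,0,0],[0,0,0]]'

```text
time: 22.05
eef_pos: [0.6051, 0.1152, 0.2065]
eef_rot: [2.319, 2.119, 0.001]
ft_force: [0.4, 1.3, -1.3]
finger_gap: 0.383
gripper_force: 60.2
```

Call:
send_rows --offset '[[0,0.5,0],[0,0.96,0],[0,0.96,0],[0,0.96,0],[0,0.96,0]]' --twist '[[0,0,0],[0,0,0],[0,0,0],[0,0,0],[0,0,0]]'

```text
time: 22.55
eef_pos: [0.6058, 0.2082, 0.2059]
eef_rot: [2.32, 2.118, -0.001]
ft_force: [0.7, -0.9, -2.9]
finger_gap: 0.385
gripper_force: 60.2
```

Call:
send_rows --offset '[[0.052,-0.022,-0.3],[0.052,-0.022,-0.7],[0.052,-0.022,-1],[0.052,-0.022,-1]]' --twist '[[0,0,0],[0,0,0],[0,0,0],[0,0,0]]'

```text
time: 22.95
eef_pos: [0.6085, 0.2034, 0.1009]
eef_rot: [-2.32, -2.114, 0.013]
ft_force: [-0.6, -0.6, -2.7]
finger_gap: 0.384
gripper_force: 60.1
```

Call:
send_rows --offset '[[0,0,-0.3],[0,0,-0.6],[0,0,-0.6],[0,0,-0.6]]' --twist '[[0,0,0],[0,0,0],[0,0,0],[0,0,0]]'

```text
time: 23.35
eef_pos: [0.6116, 0.2066, 0.0476]
eef_rot: [2.32, 2.118, 0.001]
ft_force: [-0.1, 0.3, -1.2]
finger_gap: 0.381
gripper_force: 60.1
```

Call:
send_rows --offset '[[0,0,-0.12],[0,0,-0.22],[0,0,-0.28],[0,0,-0.28],[0,0,-0.28]]' --twist '[[0,0,0],[0,0,0],[0,0,0],[0,0,0],[0,0,0]]'

```text
time: 23.85
eef_pos: [0.6106, 0.2073, 0.0177]
eef_rot: [-2.318, -2.12, 0.0]
ft_force: [0.8, -0.6, -2.9]
finger_gap: 0.382
gripper_force: 60.7
```

Call:
send_rows --gripper 0.52 --offset '[[0,0,0],[0,0,0],[0,0,0],[0,0,0.3],[0,0,0.7],[0,0,1]]' --twist '[[0,0,0],[0,0,0],[0,0,0],[0,0,0],[0,0,0],[0,0,0]]'

```text
time: 24.45
eef_pos: [0.6111, 0.2076, 0.1202]
eef_rot: [2.318, 2.12, 0.002]
ft_force: [0.2, -0.1, 0.4]
finger_gap: 0.518
gripper_force: 0.0
```

Call:
send_rows --gripper 0.6 --offset '[[0,0,0.5],[0,0,1],[-0.2,-0.5,1],[-0.4,-0.9,1]]' --twist '[[0,0,0],[0,0,0],[0,0,0],[0,0,0]]'

```text
time: 24.85
eef_pos: [0.5714, 0.1182, 0.2201]
eef_rot: [2.314, 2.122, 0.007]
ft_force: [-0.1, -1.0, -0.4]
finger_gap: 0.601
gripper_force: 0.0
```

Call:
send_rows --offset '[[-0.2,-0.5,0],[-0.4,-0.9,0]]' --twist '[[0,0,0],[0,0,0]]'

```text
time: 25.05
eef_pos: [0.5299, 0.0253, 0.2181]
eef_rot: [2.319, 2.119, 0.001]
ft_force: [0.9, -0.8, 1.0]
finger_gap: 0.598
gripper_force: 0.0
```

Call:
send_rows --offset '[[-0.2,-0.5,0],[-0.4,-0.9,0]]' --twist '[[0,0,0.023],[0,0,0.048]]'

```text
time: 25.25
eef_pos: [0.4955, -0.0539, 0.2183]
eef_rot: [2.026, 2.399, -0.0]
ft_force: [0.3, -0.7, -0.5]
finger_gap: 0.602
gripper_force: 0.0
```

Call:
send_rows --offset '[[-0.2,-0.4,-0.4],[-0.34,-0.82,-0.8],[-0.34,-0.82,-1],[-0.34,-0.82,-1],[-0.34,-0.82,-1],[-0.34,-0.82,-1]]' --twist '[[0,0,0],[0,0,0],[0,0,0],[0,0,0],[0,0,0],[0,0,0]]'

```text
time: 25.85
eef_pos: [0.4642, -0.1324, 0.1199]
eef_rot: [2.027, 2.397, 0.003]
ft_force: [-0.8, 0.4, -0.4]
finger_gap: 0.601
gripper_force: 0.0
```

```bash
cat >> h.py <<'E'
def bpred(name,ctr,yaw,z=.03):
    c=cal(name);ctr=np.array(ctr);a=np.radians(yaw);u=np.array([np.cos(a),np.sin(a)]);v=np.array([u[1],-u[0]])
    P=proj(c,[np.r_[ctr+s*u*.045+t*v*.017,z] for s,t in((1,-1),(1,1),(-1,1),(-1,-1))]); print(P.round())
    im=cv2.imread(name+'_raw.png').max(2); r0=int(P[0,1])
    for r in (r0+12,r0+25,r0+40): print(r,[i for i in range(180,390) if (im[r,i]<50)!=(im[r,i-1]<50)])
    for x in (int(P[:,0].mean())-8,int(P[:,0].mean())+8): print('col',x,[i for i in range(60,320) if (im[i,x]<50)!=(im[i-1,x]<50)])
E
python3 -c "
from h import *
print(state()); snap('w11'); bpred('w11',(.458,-.145),102.2)"
```

```text
(array([ 0.4642, -0.1324,  0.1199]), 'yaw', np.float64(99.54), 'tilt', array([ 3.e-03, -3.e-04, -1.e+00]), 't', 25.85)
w11 scale 1.4285714285714286 [ 0.4643 -0.1325  0.1199] [ 0.65  0.2  -0.49  1.89  0.11  1.08  0.29]
[[243. 168.]
 [292. 166.]
 [297. 282.]
 [253. 284.]]
180 [237, 284]
193 [238, 285]
208 [239, 248, 278, 287]
col 263 [171, 207, 272, 287]
col 279 [166, 226, 271, 285]
```

Call:
send_rows --offset '[[-0.08,-0.12,-0.3],[-0.08,-0.12,-0.6],[-0.08,-0.12,-0.9],[-0.08,-0.12,-1],[-0.08,-0.12,-1]]' --twist '[[0,0,0.0075],[0,0,0.0075],[0,0,0.0075],[0,0,0.0075],[0,0,0.0075]]'

```text
time: 26.4
eef_pos: [0.4545, -0.1449, 0.0178]
eef_rot: [-1.972, -2.444, 0.0]
ft_force: [-0.3, -0.3, 0.4]
finger_gap: 0.599
gripper_force: 0.0
```

Call:
send_rows --offset '[[0,0,-0.1],[0,0,-0.1],[0,0,-0.1]]' --twist '[[0,0,0],[0,0,0],[0,0,0]]'

```text
time: 26.7
eef_pos: [0.455, -0.1459, 0.0087]
eef_rot: [1.974, 2.442, 0.0]
ft_force: [-0.2, 0.1, 0.0]
finger_gap: 0.598
gripper_force: 0.0
```

Call:
send_rows --gripper 0 --grip_force 60 --offset '[[0,0,0],[0,0,0],[0,0,0],[0,0,0],[0,0,0],[0,0,0],[0,0,0]]' --twist '[[0,0,0],[0,0,0],[0,0,0],[0,0,0],[0,0,0],[0,0,0],[0,0,0]]'

```text
time: 27.4
eef_pos: [0.455, -0.146, 0.0088]
eef_rot: [1.974, 2.442, 0.0]
ft_force: [-1.4, 0.3, 6.4]
finger_gap: 0.385
gripper_force: 60.9
```

```bash
python3 -c "
from h import *
print(state(),arm.get_obs()['finger_gap']); snap('w12'); im=cv2.imread('w12_raw.png').max(2)
print([[ i for i in range(60,300) if (im[i,x]<50)!=(im[i-1,x]<50)] for x in (265,275,285,295,305)])"
```

```text
(array([ 0.455 , -0.146 ,  0.0088]), 'yaw', np.float64(102.1), 'tilt', array([ 1.2e-03, -7.0e-04, -1.0e+00]), 't', 27.4) 0.3845853351711256
w12 scale 1.4285714285714286 [ 0.455  -0.1461  0.0088] [ 0.64  0.35 -0.46  2.    0.21  0.84  0.28]
[[187, 192, 197, 264], [186, 192, 197, 264], [186, 191, 197, 264], [186, 192, 196, 264], [186, 192, 197, 264]]
```

Call:
send_rows --offset '[[0,0,0.3],[0,0,0.7],[0,0,1]]' --twist '[[0,0,0],[0,0,0],[0,0,0]]'

```text
time: 27.75
eef_pos: [0.4545, -0.1457, 0.1098]
eef_rot: [1.974, 2.443, 0.0]
ft_force: [0.7, -0.5, -1.7]
finger_gap: 0.385
gripper_force: 60.5
```

Call:
send_rows --offset '[[0.3,0,0.5],[0.7,0.2,1],[0.94,0.6,1],[0.94,0.6,1]]' --twist '[[0,0,-0.02],[0,0,-0.04],[0,0,-0.048],[0,0,-0.048]]'

```text
time: 28.15
eef_pos: [0.5517, -0.0808, 0.2107]
eef_rot: [2.314, 2.121, 0.009]
ft_force: [-0.8, 0.6, -2.6]
finger_gap: 0.385
gripper_force: 60.6
```

Call:
send_rows --offset '[[0,0.5,0],[0,1,0]]' --twist '[[0,0,0],[0,0,0]]'

```text
time: 28.35
eef_pos: [0.5482, 0.0145, 0.2074]
eef_rot: [-2.321, -2.116, 0.001]
ft_force: [0.8, 1.6, -1.7]
finger_gap: 0.386
gripper_force: 60.6
```

Call:
send_rows --offset '[[0,0.5,0],[0,1,0]]' --twist '[[0,0,0],[0,0,0]]'

```text
time: 28.55
eef_pos: [0.5476, 0.1158, 0.2075]
eef_rot: [-2.319, -2.119, 0.001]
ft_force: [1.3, -0.8, -2.7]
finger_gap: 0.387
gripper_force: 60.6
```

Call:
send_rows --offset '[[0,0.5,0],[0,1,0],[0,1,0],[0,1,0]]' --twist '[[0,0,0],[0,0,0],[0,0,0],[0,0,0]]'

```text
time: 28.95
eef_pos: [0.5472, 0.2162, 0.2072]
eef_rot: [-2.314, -2.124, 0.002]
ft_force: [-0.3, -0.7, -2.0]
finger_gap: 0.382
gripper_force: 60.5
```

Call:
send_rows --offset '[[0,0,-0.4],[0,0,-0.8],[0,0,-1],[0,0,-1],[0,0,-1],[0,0,-1]]' --twist '[[0,0,0],[0,0,0],[0,0,0],[0,0,0],[0,0,0],[0,0,0]]'

```text
time: 29.55
eef_pos: [0.5496, 0.214, 0.1097]
eef_rot: [2.32, 2.117, 0.004]
ft_force: [0.8, 0.2, -1.1]
finger_gap: 0.382
gripper_force: 60.5
```

```bash
python3 -c "
from h import *
print(state(),arm.get_obs()['finger_gap'])"
```

```text
(array([0.5496, 0.214 , 0.1097]), 'yaw', np.float64(84.77), 'tilt', array([ 2.5e-03,  8.0e-04, -1.0e+00]), 't', 29.55) 0.3817879921961885
```

Call:
send_rows --offset '[[0,0,-0.3],[0,0,-0.6],[0,0,-0.8],[0,0,-0.9],[0,0,-0.9],[0,0,-0.9]]' --twist '[[0,0,0],[0,0,0],[0,0,0],[0,0,0],[0,0,0],[0,0,0]]'

```text
time: 30.15
eef_pos: [0.5497, 0.2146, 0.0196]
eef_rot: [2.319, 2.118, 0.004]
ft_force: [0.3, 0.3, -1.4]
finger_gap: 0.387
gripper_force: 61.4
```

Call:
send_rows --gripper 0.52 --offset '[[0,0,0],[0,0,0],[0,0,0],[0,0,0.3],[0,0,0.7],[0,0,1]]' --twist '[[0,0,0],[0,0,0],[0,0,0],[0,0,0],[0,0,0],[0,0,0]]'

```text
time: 30.75
eef_pos: [0.5487, 0.2146, 0.1202]
eef_rot: [2.319, 2.119, 0.002]
ft_force: [1.0, 0.2, -0.3]
finger_gap: 0.522
gripper_force: 0.0
```

Call:
send_rows --offset '[[0,0,0.5],[0,0,1]]' --twist '[[0,0,0],[0,0,0]]'

```text
time: 30.95
eef_pos: [0.5478, 0.214, 0.2195]
eef_rot: [-2.319, -2.119, 0.001]
ft_force: [1.0, -0.0, -0.0]
finger_gap: 0.518
gripper_force: 0.0
```

Call:
send_rows --gripper 0.4 --offset '[[0,0,0.2],[-0.1,-0.1,0.4],[-0.2,-0.2,0.6],[-0.3,-0.3,0.7],[-0.4,-0.4,0.7],[-0.5,-0.5,0.7],[-0.6,-0.6,0.7],[-0.7,-0.7,0.7],[-0.8,-0.8,0.7],[-0.9,-0.9,0.7],[-1,-1,0.7],[-1,-1,0.7],[-1,-1,0.7]]' --twist '[[0,0,-0.023],[0,0,-0.046],[0,0,-0.069],[0,0,-0.092],[0,0,-0.115],[0,0,-0.138],[0,0,-0.161],[0,0,-0.184],[0,0,-0.207],[0,0,-0.23],[0,0,-0.25],[0,0,-0.25],[0,0,-0.25]]'

```text
time: 32.25
eef_pos: [0.4485, 0.1144, 0.2882]
eef_rot: [-3.138, 0.137, -0.001]
ft_force: [0.4, 0.2, 0.0]
finger_gap: 0.4
gripper_force: 0.0
```

```bash
python3 -c "
from h import *
print(state(),arm.get_obs()['finger_gap']); snap('w13',crop=(80,60,500,375))"
```

```text
(array([0.4485, 0.1144, 0.2882]), 'yaw', np.float64(-5.0), 'tilt', array([ 9.e-04,  1.e-04, -1.e+00]), 't', 32.25) 0.3998258475395343
w13 scale 1.9047619047619047 [0.4487 0.1147 0.2881] [ 0.12  0.03 -0.44  1.67  0.01  1.44 -1.98]
```

View pics/w13.png

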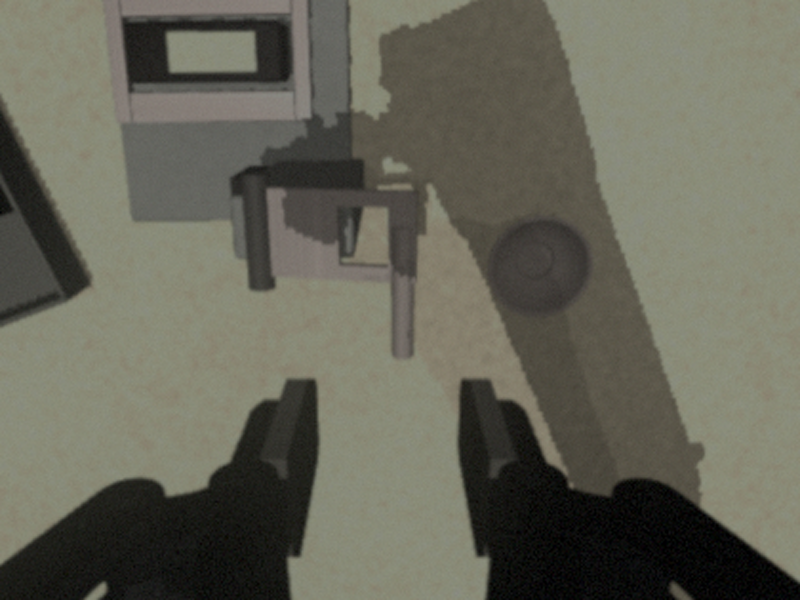

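```bash
python3 -c "
from h import *
np.set_printoptions(precision=4,suppress=True)
c=cal('w13'); f=lambda p,z:onz(c,s2r(p,1.90476)+[80,60],z)
print('stub base,tip',f([(403,277),(402,356)],.149)); print('slot',f([(340,207),(389,207),(389,266),(340,266)],.148).mean(0))
print('hinge ends',f([(255,172),(262,288)],.152)); print('plate far-left/right',f([(272,188),(418,192),(415,275),(272,279)],.148))
H=np.array([.4662,.1719,.146]);print('pred stub',H+[-.038*.996-.065*.09,.038*.09-.065*.996,0],'slot',H+[-.048*.09,-.048*.996,0])"
```

```text
stub base,tip [[0.4392 0.1086 0.149 ]
 [0.4006 0.1121 0.149 ]]
slot [0.459  0.1241 0.148 ]
hinge ends [[0.4924 0.1677 0.152 ]
 [0.4405 0.1722 0.152 ]]
plate far-left/right [[0.4843 0.1622 0.148 ]
 [0.477  0.099  0.148 ]
 [0.4394 0.1031 0.148 ]
 [0.4432 0.1679 0.148 ]]
pred stub [0.4225 0.1106 0.146 ] slot [0.4619 0.1241 0.146 ]
```

Call:
send_rows --offset '[[-0.14,-0.02,-0.1],[-0.28,-0.04,-0.3],[-0.28,-0.04,-0.6],[-0.28,-0.04,-0.8],[-0.28,-0.04,-0.8],[-0.28,-0.04,-0.8]]' --twist '[[0,0,0],[0,0,0],[0,0,0],[0,0,0],[0,0,0],[0,0,0]]'

```text
time: 32.9
eef_pos: [0.4207, 0.1107, 0.2083]
eef_rot: [-3.138, 0.139, 0.001]
ft_force: [1.1, -0.3, 1.0]
finger_gap: 0.395
gripper_force: 0.0
```

Call:
send_rows --offset '[[0,0,-0.3],[0,0,-0.6],[0,0,-0.74],[0,0,-0.74],[0,0,-0.74]]' --twist '[[0,0,0],[0,0,0],[0,0,0],[0,0,0],[0,0,0]]'

```text
time: 33.4
eef_pos: [0.4215, 0.1107, 0.1354]
eef_rot: [-3.138, 0.141, -0.003]
ft_force: [-0.3, 0.5, -0.5]
finger_gap: 0.399
gripper_force: 0.0
```

Call:
send_rows --gripper 0 --grip_force 25 --offset '[[0,0,0],[0,0,0],[0,0,0],[0,0,0],[0,0,0],[0,0,0],[0,0,0]]' --twist '[[0,0,0],[0,0,0],[0,0,0],[0,0,0],[0,0,0],[0,0,0],[0,0,0]]'

```text
time: 34.1
eef_pos: [0.4212, 0.1103, 0.1344]
eef_rot: [-3.138, 0.142, -0.003]
ft_force: [6.0, 1.0, 0.7]
finger_gap: 0.101
gripper_force: 24.3
```

Call:
send_rows --offset '[[0,0.003,0.065],[0.001,0.013,0.129],[0.002,0.03,0.192],[0.005,0.051,0.253],[0.007,0.08,0.312],[0.01,0.114,0.367],[0.014,0.152,0.419],[0.018,0.196,0.466],[0.022,0.245,0.509],[0.027,0.298,0.547],[0.032,0.354,0.579],[0.037,0.412,0.606],[0.043,0.474,0.626],[0.049,0.537,0.641],[0.054,0.6,0.648],[0.06,0.666,0.65],[0.066,0.73,0.645],[0.072,0.795,0.633],[0.08,0.887,0.604],[0.08,0.887,0.604]]' --twist '[[0,0,0],[0,0,0],[0,0,0],[0,0,0],[0,0,0],[0,0,0],[0,0,0],[0,0,0],[0,0,0],[0,0,0],[0,0,0],[0,0,0],[0,0,0],[0,0,0],[0,0,0],[0,0,0],[0,0,0],[0,0,0],[0,0,0],[0,0,0]]'

```text
time: 36.1
eef_pos: [0.426, 0.199, 0.1933]
eef_rot: [3.136, -0.14, -0.008]
ft_force: [-10.1, -3.3, -9.6]
finger_gap: 0.101
gripper_force: 24.4
```

Call:
send_rows --gripper 0.4 --offset '[[0,0,0],[0,0,0],[0,0,0],[0,0,0.4],[0,0,0.8],[0,0,1]]' --twist '[[0,0,0],[0,0,0],[0,0,0],[0,0,0],[0,0,0],[0,0,0]]'

```text
time: 36.7
eef_pos: [0.4298, 0.1997, 0.2989]
eef_rot: [-3.136, 0.142, -0.01]
ft_force: [0.5, 0.3, 0.2]
finger_gap: 0.403
gripper_force: 0.0
```

Call:
send_rows --offset '[[0.1,-0.5,0.4],[0.2,-1,0.4]]' --twist '[[0,0,0],[0,0,0]]'

```text
time: 36.9
eef_pos: [0.447, 0.1135, 0.3372]
eef_rot: [-3.136, 0.133, -0.012]
ft_force: [1.3, -0.8, 0.2]
finger_gap: 0.399
gripper_force: 0.0
```

Call:
send_rows --gripper 0.6 --offset '[[0.1,-0.5,0],[0.2,-1,0]]' --twist '[[0,0,0],[0,0,0]]'

```text
time: 37.1
eef_pos: [0.4663, 0.0118, 0.3343]
eef_rot: [3.138, -0.142, 0.007]
ft_force: [1.7, 0.5, -0.7]
finger_gap: 0.6
gripper_force: 0.0
```

Call:
send_rows --offset '[[0.1,-0.5,0],[0.2,-1,0]]' --twist '[[0,0,0],[0,0,0]]'

```text
time: 37.3
eef_pos: [0.4856, -0.0866, 0.3339]
eef_rot: [3.138, -0.143, 0.005]
ft_force: [0.4, -0.2, -0.3]
finger_gap: 0.599
gripper_force: 0.0
```

Call:
send_rows --offset '[[0.1,-0.5,0],[0.2,-1,0]]' --twist '[[0,0,0],[0,0,0]]'

```text
time: 37.5
eef_pos: [0.5052, -0.1848, 0.3338]
eef_rot: [3.137, -0.142, 0.005]
ft_force: [1.5, -0.2, 1.1]
finger_gap: 0.599
gripper_force: 0.0
```

Call:
send_rows --offset '[[0.1,-0.5,0],[0.2,-1,0]]' --twist '[[0,0,0],[0,0,0]]'

```text
time: 37.7
eef_pos: [0.5248, -0.2829, 0.3338]
eef_rot: [3.137, -0.142, 0.004]
ft_force: [1.1, 0.1, 0.8]
finger_gap: 0.6
gripper_force: 0.0
```

Call:
send_rows --offset '[[0.1,-0.4,0],[0.2,-0.7,0],[0.2,-0.7,0],[0.2,-0.7,0],[0.2,-0.7,0]]' --twist '[[0,0,0],[0,0,0],[0,0,0],[0,0,0],[0,0,0]]'

```text
time: 38.2
eef_pos: [0.5448, -0.3496, 0.3332]
eef_rot: [-3.138, 0.14, -0.002]
ft_force: [-1.0, -0.2, -0.1]
finger_gap: 0.595
gripper_force: 0.0
```

```bash
python3 -c "
from h import *
print(state()); snap('w14',crop=(150,0,430,300)); snap('sc3','scene')"
```

```text
(array([ 0.5448, -0.3496,  0.3332]), 'yaw', np.float64(-5.11), 'tilt', array([ 1.6e-03, -1.0e-04, -1.0e+00]), 't', 38.2)
w14 scale 2.0 [ 0.5448 -0.3493  0.3334] [ 0.56  0.42 -0.07  1.1   0.03  1.62 -1.16]
sc3 scale 1.4285714285714286 [ 0.5447 -0.3492  0.3335] [ 0.56  0.42 -0.07  1.1   0.03  1.62 -1.16]
```

View pics/w14.png

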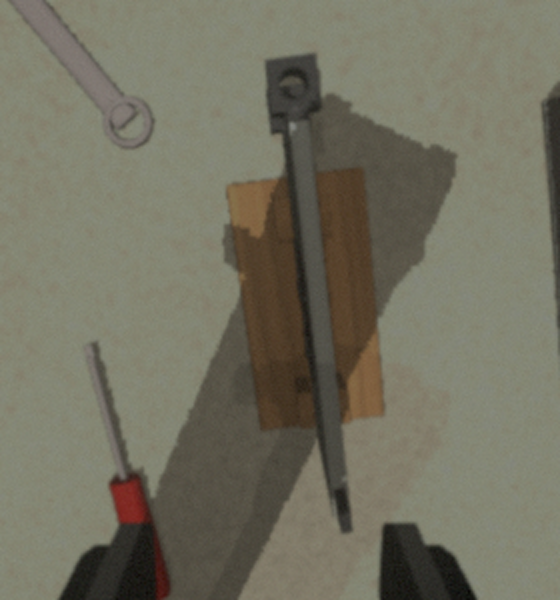

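```bash
python3 -c "
from h import *
np.set_printoptions(precision=4,suppress=True)
c=cal('w14'); f=lambda p,z:onz(c,s2r(p,2)+[150,0],z)
k=f([(294,82)],.123)[0]; k2=f([(266,61),(317,55),(321,109),(270,117)],.123); t=f([(345,522)],.158)[0]; e=f([(300,122),(338.5,486)],.128)
print('hole',k,'knuckle top ctr',k2.mean(0)); print('catch',t,'edge',e)
for a,b in ((k,t),(k2.mean(0),t),(e[1],e[0])):
  d=(a-b)[:2]; print(np.linalg.norm(d),np.degrees(np.arctan2(d[1],d[0])))
d=(k-t)[:2]/np.linalg.norm((k-t)[:2]); print('centre', t[:2]+d*.094, k[:2]-d*.118)
c1=cal('w1'); print('w1 hole',onz(c1,s2r([(600,73)]),.123),'catch',onz(c1,s2r([(599,320)]),.158))
print('tri hole',tri([(c,s2r([(294,82)],2)+[150,0]),(c1,s2r([(600,73)]))]))
S=arm.calibration('scene');print('stub now? pred h1.95',proj(S,[[.4645-.038+.0024*0+.09*.024,.172+.0034+.024,.146+.060]]))
"
```

```text
hole [ 0.6753 -0.3737  0.123 ] knuckle top ctr [ 0.6737 -0.3733  0.123 ]
catch [ 0.4624 -0.3819  0.158 ] edge [[ 0.6568 -0.3749  0.128 ]
 [ 0.4695 -0.3819  0.128 ]]
0.21307888437900535 2.204738889449409
0.2114906702935516 2.3207582215982
0.1874112791802291 -177.84656028233954
centre [ 0.5563 -0.3783] [ 0.5574 -0.3782]
w1 hole [[ 0.6749 -0.3717  0.123 ]] catch [[ 0.4714 -0.3793  0.158 ]]
tri hole [ 0.6759 -0.374   0.1169]
stub now? pred h1.95 [[334.4739 121.1528]]
```

Call:
send_rows --gripper 0.4 --offset '[[0.06,-0.14,-0.3],[0.12,-0.287,-0.6],[0.12,-0.287,-0.9],[0.12,-0.287,-1],[0.12,-0.287,-1]]' --twist '[[0,0,0.02],[0,0,0.02],[0,0,0.02],[0,0,0.02],[0,0,0.02]]'

```text
time: 38.8
eef_pos: [0.5559, -0.3778, 0.2314]
eef_rot: [-3.139, -0.057, 0.003]
ft_force: [0.2, 0.1, 0.6]
finger_gap: 0.399
gripper_force: 0.0
```

Call:
send_rows --offset '[[0,0,-0.3],[0,0,-0.5],[0,0,-0.7],[0,0,-0.7],[0,0,-0.7],[0,0,-0.7]]' --twist '[[0,0,0],[0,0,0],[0,0,0],[0,0,0],[0,0,0],[0,0,0]]'

```text
time: 39.4
eef_pos: [0.5574, -0.3795, 0.1652]
eef_rot: [3.139, 0.056, 0.005]
ft_force: [-0.9, 0.2, 0.3]
finger_gap: 0.403
gripper_force: 0.0
```

```bash
python3 -c "
from h import *
print(state()); snap('w15'); c=cal('w15'); im=cv2.imread('w15_raw.png').max(2)
n=np.array([.0022*0,0,0]); 
for x in (.59,.61,.63): 
  y=-.378+(x-.557)*np.tan(np.radians(2.2)); u,v=proj(c,[[x,y,.128]])[0]; r=int(round(v)); print(x,u.round(1),v.round(1),im[r,int(u)-30:int(u)+31:3] if 0<=r<420 else None)"
```

```text
(array([ 0.5574, -0.3795,  0.1652]), 'yaw', np.float64(2.04), 'tilt', array([ 0.0034, -0.0019, -1.    ]), 't', 39.4)
w15 scale 1.4285714285714286 [ 0.5573 -0.3796  0.1649] [ 0.61  0.53 -0.08  1.31  0.04  1.3  -1.01]
0.59 280.6 187.4 [85 87 85 81 75 78 79 69 81 85 81 85 85 69 74 70 75 86 86 86 93]
0.61 280.4 150.3 [ 88  97  92 115  97  80  76  67  83  87  89  87  85  71  70  70  74  78
  86  91  89]
0.63 280.2 111.0 [134 134 131 126 127 121  88 113 108  99  90  89  90  73  71  69  83  86
  88  91  92]
```

Call:
send_rows --offset '[[0,0.01,-0.25],[0,0.01,-0.45],[0,0.01,-0.6],[0,0.01,-0.6],[0,0.01,-0.6]]' --twist '[[0,0,0],[0,0,0],[0,0,0],[0,0,0],[0,0,0]]'

```text
time: 39.95
eef_pos: [0.5566, -0.3784, 0.1032]
eef_rot: [3.141, 0.055, 0.001]
ft_force: [0.5, -0.5, 0.9]
finger_gap: 0.405
gripper_force: 0.0
```

Call:
send_rows --gripper 0 --grip_force 100 --offset '[[0,0,0],[0,0,0],[0,0,0],[0,0,0],[0,0,0],[0,0,0],[0,0,0],[0,0,0]]' --twist '[[0,0,0],[0,0,0],[0,0,0],[0,0,0],[0,0,0],[0,0,0],[0,0,0],[0,0,0]]'

```text
time: 40.75
eef_pos: [0.5571, -0.3787, 0.1042]
eef_rot: [3.14, 0.055, 0.004]
ft_force: [-1.3, 1.1, 6.3]
finger_gap: 0.091
gripper_force: 99.0
```

```bash
python3 -c "
from h import *
print(state(),arm.get_obs()['ft_force'],arm.get_obs()['finger_gap'])"
```

```text
(array([ 0.5571, -0.3787,  0.1042]), 'yaw', np.float64(2.01), 'tilt', array([ 0.0025, -0.0014, -1.    ]), 't', 40.75) [-1.28374056  1.11272882  6.26386514] 0.09087821327166952
```

Call:
send_rows --offset '[[0,0,0.1],[0,0,0.3],[0,0,0.5],[0,0,0.7],[0,0,0.9],[0,0,1]]' --twist '[[0,0,0],[0,0,0],[0,0,0],[0,0,0],[0,0,0],[0,0,0]]'

```text
time: 41.35
eef_pos: [0.5566, -0.3784, 0.2046]
eef_rot: [3.14, 0.055, 0.003]
ft_force: [0.4, -0.4, -3.4]
finger_gap: 0.097
gripper_force: 97.9
```

Call:
send_rows --offset '[[0,0.1,0.3],[0,0.4,0.5],[0,0.7,0.5],[0,1,0.5]]' --twist '[[0,0,0],[0,0,0],[0,0,0],[0,0,0]]'

```text
time: 41.75
eef_pos: [0.5562, -0.2772, 0.2528]
eef_rot: [3.141, 0.055, 0.001]
ft_force: [0.4, 0.8, -4.0]
finger_gap: 0.093
gripper_force: 98.1
```

Call:
send_rows --offset '[[0,0.35,0],[0,0.7,0],[0,1,0]]' --twist '[[0,0,0],[0,0,0],[0,0,0]]'

```text
time: 42.05
eef_pos: [0.5558, -0.1758, 0.252]
eef_rot: [-3.14, -0.057, 0.002]
ft_force: [-0.6, 0.5, -3.3]
finger_gap: 0.096
gripper_force: 97.9
```

Call:
send_rows --offset '[[0,0.35,0],[0,0.7,0],[0,0.9,0],[0,0.9,0],[0,0.9,0],[0,0.9,0]]' --twist '[[0,0,0],[0,0,0],[0,0,0],[0,0,0],[0,0,0],[0,0,0]]'

```text
time: 42.65
eef_pos: [0.556, -0.0897, 0.2521]
eef_rot: [3.141, 0.052, -0.001]
ft_force: [-0.3, -0.5, -3.6]
finger_gap: 0.095
gripper_force: 98.0
```

```bash
python3 -c "
from h import *
print(state(),arm.get_obs()['ft_force'],arm.get_obs()['moment'],arm.get_obs()['finger_gap']); snap('w16')
c=cal('w16'); print('pin up tip',proj(c,[[.673,.105,.131]]),'low',proj(c,[[.673,.105,.046]]),'well corners')"
```

```text
(array([ 0.556 , -0.0897,  0.2521]), 'yaw', np.float64(1.91), 'tilt', array([-7.e-04, -5.e-04, -1.e+00]), 't', 42.65) [-0.28864849 -0.47902243 -3.55249812] [-0.02963428  0.01481338  0.01131547] 0.09467819220680246
w16 scale 1.4285714285714286 [ 0.556  -0.0898  0.2521] [ 0.28  0.25 -0.22  1.5   0.06  1.4  -1.48]
pin up tip [[21.55490529 38.82999744]] low [[84.14494735 52.44366463]] well corners
```

Call:
send_rows --offset '[[0,0.25,0],[0,0.5,0],[0,0.6,0],[0,0.6,0],[0,0.6,0],[0,0.6,0]]' --twist '[[0,0,0],[0,0,0],[0,0,0],[0,0,0],[0,0,0],[0,0,0]]'

```text
time: 43.3
eef_pos: [0.5562, -0.0302, 0.2523]
eef_rot: [3.14, 0.051, -0.0]
ft_force: [1.1, 0.3, -3.1]
finger_gap: 0.096
gripper_force: 98.1
```

```bash
python3 -c "
from h import *
print(state()); snap('w17',crop=(60,0,280,165))
c=cal('w17'); print('pin up tip',proj(c,[[.673,.105,.131]]),'low',proj(c,[[.673,.105,.046]]),'well corners')
im=cv2.imread('pics/w17.png');cv2.imwrite('pics/w17.png',cv2.convertScaleAbs(im,alpha=2,beta=10))"
```

```text
(array([ 0.5562, -0.0302,  0.2523]), 'yaw', np.float64(1.87), 'tilt', array([-3.e-04, -7.e-04, -1.e+00]), 't', 43.3)
w17 scale 3.6363636363636362 [ 0.5563 -0.03    0.2523] [ 0.21  0.24 -0.26  1.52  0.06  1.39 -1.59]
pin up tip [[100.17828928  39.30165157]] low [[145.00988876  53.63915069]] well corners
```

View pics/w17.png

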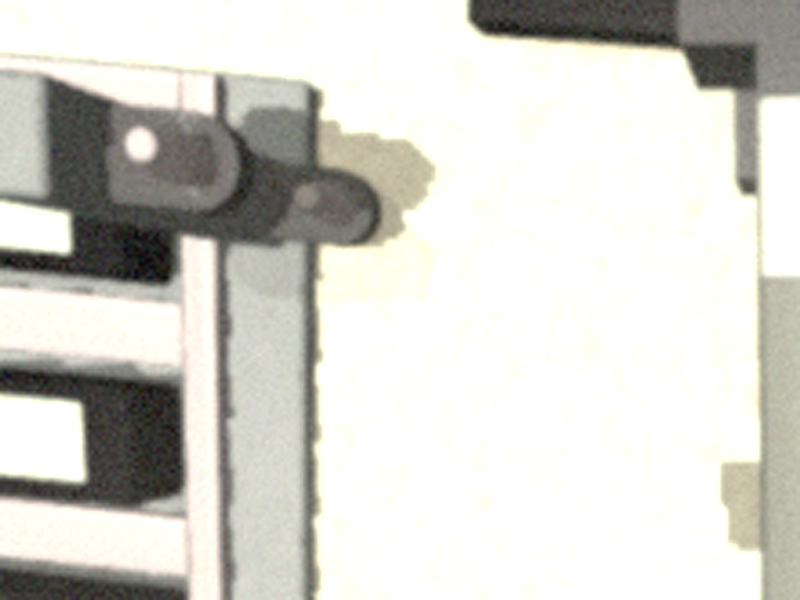

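```bash
python3 -c "
from h import *
c=cal('w17'); T=np.array([.5563,-.03]); a=np.radians(1.87); u=np.array([np.cos(a),np.sin(a)]); v=np.array([-u[1],u[0]])
for dz,n in ((.123-.1042,'top'),(.103-.1042,'bottom')):
  for s,t in ((-1,1),(1,1),(-1,-1)):
    p=np.r_[T+.118*u+s*.012*u+t*.012*v,.2523+dz]; q=proj(c,[p])[0]; print(n,s,t,((q-[60,0]+.5)*3.636-.5).round(0))
P=np.array([.673,.1062])
for d in (10,8,0): 
  b=np.radians(-5.16+d); print(d,P-.118*np.array([np.cos(b),np.sin(b)]))"
```

```text
top -1 1 [680.  44.]
top 1 1 [ 674. -257.]
top -1 -1 [947.  44.]
bottom -1 1 [699.  90.]
bottom 1 1 [ 695. -166.]
bottom -1 -1 [927.  90.]
10 [0.55542076 0.09624393]
8 [0.55514493 0.10035345]
0 [0.5554782 0.1168126]
```

Call:
send_rows --offset '[[0,0.2,0],[0,0.4,0],[0,0.6,0],[0,0.8,0],[-0.01,1,0]]' --twist '[[0,0,0.004],[0,0,0.0082],[0,0,0.0082],[0,0,0.0082],[0,0,0.0082]]'

```text
time: 43.85
eef_pos: [0.555, 0.0744, 0.2524]
eef_rot: [-3.138, -0.14, -0.0]
ft_force: [-0.2, -0.1, -3.3]
finger_gap: 0.098
gripper_force: 98.1
```

Call:
send_rows --offset '[[0,0.15,0],[0,0.263,0],[0,0.263,-0.2],[0,0.263,-0.4],[0,0.263,-0.6],[0,0.263,-0.8],[0,0.263,-0.9],[0,0.263,-0.9],[0,0.263,-0.9],[0,0.263,-0.9]]' --twist '[[0,0,0],[0,0,0],[0,0,0],[0,0,0],[0,0,0],[0,0,0],[0,0,0],[0,0,0],[0,0,0],[0,0,0]]'

```text
time: 44.85
eef_pos: [0.5437, 0.0993, 0.1603]
eef_rot: [3.136, 0.143, -0.038]
ft_force: [-51.2, -2.1, 21.9]
finger_gap: 0.094
gripper_force: 143.9
```

```bash
python3 -c "
from h import *
print(state(),arm.get_obs()['ft_force'],arm.get_obs()['moment'])
o=arm.get_obs();T=R.from_rotvec(o['eef_rot']).as_matrix();print('hole',o['eef_pos'][:2]+.118*T[:2,0])"
```

```text
(array([0.5437, 0.0993, 0.1603]), 'yaw', np.float64(5.2), 'tilt', array([-0.0238, -0.0032, -0.9997]), 't', 44.85) [-51.16694529  -2.05521229  21.88062308] [-0.46216237 10.50421616  0.02667044]
hole [0.66120702 0.11004242]
```

Call:
send_rows --offset '[[-0.1,0,0.1],[-0.1,0,0.3],[-0.1,0,0.5],[-0.1,0,0.7],[0,0,0.9],[0,0,0.9],[0,0,0.9]]' --twist '[[0,0,0],[0,0,0],[0,0,0],[0,0,0],[0,0,0],[0,0,0],[0,0,0]]'

```text
time: 45.55
eef_pos: [0.5552, 0.0982, 0.2518]
eef_rot: [-3.139, -0.136, 0.0]
ft_force: [0.1, -0.1, -4.5]
finger_gap: 0.1
gripper_force: 140.0
```

```bash
python3 -c "
from h import *
print(state(),arm.get_obs()['ft_force'],arm.get_obs()['moment'],arm.get_obs()['finger_gap'])"
```

```text
(array([0.5552, 0.0982, 0.2518]), 'yaw', np.float64(4.96), 'tilt', array([-1.e-04,  1.e-04, -1.e+00]), 't', 45.55) [ 0.10920816 -0.05210108 -4.48461005] [ 0.02864996  0.08891079 -0.0012486 ] 0.09954977578835174
```

Call:
send_rows --offset '[[0,-0.2,0],[0,-0.5,0],[0,-0.8,0],[0,-1,0]]' --twist '[[0,0,-0.0086],[0,0,-0.0086],[0,0,-0.0086],[0,0,-0.0086]]'

```text
time: 45.95
eef_pos: [0.5541, -0.0055, 0.2507]
eef_rot: [3.14, 0.045, -0.004]
ft_force: [0.0, 0.2, -3.1]
finger_gap: 0.096
gripper_force: 139.7
```

Call:
send_rows --offset '[[0.01,-0.28,0],[0.01,-0.28,0],[0.01,-0.28,0],[0.01,-0.28,0],[0.01,-0.28,0]]' --twist '[[0,0,0],[0,0,0],[0,0,0],[0,0,0],[0,0,0]]'

```text
time: 46.45
eef_pos: [0.556, -0.0289, 0.252]
eef_rot: [-3.141, -0.054, 0.001]
ft_force: [-0.3, -0.1, -3.1]
finger_gap: 0.093
gripper_force: 140.0
```

```bash
python3 -c "
from h import *
print(state()); snap('w18'); 
a=cv2.imread('w17_raw.png',0); b=cv2.imread('w18_raw.png',0)
np.set_printoptions(linewidth=200)
# edges: panel plate near edge and knuckle rows
for n,im in (('w17',a),('w18',b)):
  for r in (5,15,22,40,80,120,160): print(n,r,im[r,235:330:3])
  print(n,'cols'); 
  for x in (255,265,275,283,290): print(x,im[0:45:2,x])
"
```

```text
(array([ 0.556 , -0.0289,  0.252 ]), 'yaw', np.float64(1.95), 'tilt', array([-7.e-04,  5.e-04, -1.e+00]), 't', 46.45)
w18 scale 1.4285714285714286 [ 0.5561 -0.0289  0.2521] [ 0.21  0.24 -0.26  1.52  0.06  1.39 -1.59]
w17 5 [ 31  31  32  30  56  64  61  64  60  60  63  61  61  64  64  61  65  64  68  64  63  64  64  63  63  63  66  67  75 136 138 139]
w17 15 [137 133 130 128 111  29  25  26  31  27  26  55  63  64  64  60  64  64  62  64  65  52  28  34  30  32  27  32 110 141 139 138]
w17 22 [141 143 139 140 139 111  26  24  26  24  32  53  68  70  67  68  66  66  66  66  65  53  26  33  30  32  33  72  85 120 136 137]
w17 40 [142 140 136 140 136 139 141 135 138  93  67  95 143 140 141 142 142 142 140 139 138  85  45  61  87  87  90  85  94 136 141 140]
w17 80 [141 142 143 142 139 140 138 138 142 140 139 101  88  88  91  93  93  93  93  90  89  88  82  78  75  80  81  88  89  85  87  85]
w17 120 [140 138 140 141 136 140 141 140 138 138 141 127  82  85  88  93  94  90  91  87  86  70  75  76  77  88  86  88  88  84  85  87]
w17 160 [141 140 139 142 141 139 139 143 143 139 142 130  79 
[... 1155 characters left out ...]
  71  72  74  73]
w18 120 [144 142 145 146 140 145 143 145 142 138  65  74  75  76  75  78  79  76  73  74  77  76  75  71  70  66  76  76  74  86  88  91]
w18 160 [144 148 145 145 148 145 145 144 146 143  90  72  74  78  76  78  81  77  75  77  78  75  76  72  67  83  90  91  86  89  88  91]
w18 cols
255 [34 28 33 23 23 27 29 24 27 31 31 35 38 45 46 48 48 50 45 52 50 52 53]
265 [51 37 36 41 42 32 26 25 25 32 26 30 26 25 27 33 33 27 33 34 39 53 55]
275 [115 112 114 111 113 107  92  88  81  70  38  33  33  31  33  35  33  34  35  38  34  33  33]
283 [34 38 34 54 61 64 61 62 61 61 57 53 32 34 35 35 34 34 36 38 39 34 31]
290 [36 35 34 50 66 61 64 58 62 62 68 68 41 32 35 38 30 35 37 38 33 38 34]
```

Call:
send_rows --offset '[[0,-0.3,0],[0,-0.6,0],[0,-0.6,-0.2],[0,-0.6,-0.4],[0,-0.6,-0.6],[0,-0.6,-0.8],[0,-0.6,-0.95],[0,-0.6,-0.95],[0,-0.6,-0.95]]' --twist '[[0,0,0],[0,0,0],[0,0,0],[0,0,0],[0,0,0],[0,0,0],[0,0,0],[0,0,0],[0,0,0]]'

```text
time: 47.4
eef_pos: [0.5564, -0.0894, 0.1577]
eef_rot: [-3.141, -0.053, 0.0]
ft_force: [0.8, -0.8, -3.0]
finger_gap: 0.1
gripper_force: 139.9
```

Call:
send_rows --grip_force 25 --offset '[[0,0,0],[0,0,0],[0,0,-0.04],[0,0,-0.08],[0,0,-0.12],[0,0,-0.16],[0,0,-0.2],[0,0,-0.2]]' --twist '[[0,0,0],[0,0,0],[0,0,0],[0,0,0],[0,0,0],[0,0,0],[0,0,0],[0,0,0]]'

```text
time: 48.2
eef_pos: [0.5558, -0.0898, 0.1365]
eef_rot: [-3.141, -0.052, 0.002]
ft_force: [0.3, -0.2, -3.9]
finger_gap: 0.096
gripper_force: 139.9
```

Call:
send_rows --gripper 0 --grip_force 25 --offset '[[0,0,0],[0,0,0],[0,0,0],[0,0,0]]' --twist '[[0,0,0],[0,0,0],[0,0,0],[0,0,0]]'

```text
time: 48.6
eef_pos: [0.5564, -0.0899, 0.1376]
eef_rot: [-3.141, -0.051, -0.001]
ft_force: [0.2, 0.2, -3.9]
finger_gap: 0.099
gripper_force: 139.9
```

Call:
send_rows --offset '[[0,0,-0.04],[0,0,-0.08],[0,0,-0.12],[0,0,-0.12]]' --twist '[[0,0,0],[0,0,0],[0,0,0],[0,0,0]]'

```text
time: 49.0
eef_pos: [0.5575, -0.0898, 0.127]
eef_rot: [3.141, 0.052, 0.005]
ft_force: [-1.2, -0.0, 9.7]
finger_gap: 0.096
gripper_force: 142.3
```

```bash
python3 -c "
from h import *
o=arm.get_obs();print(state(),o['ft_force'],o['moment'],o['tau'].round(1)); 
for n in ('scene','side'): snap('p_'+n,n)
ref=cv2.imread('scene0_raw.png')
a=cv2.imread('p_scene_raw.png'); b=cv2.imread('p_side_raw.png'); S=cal('p_scene'); L=cal('p_side'); w=cv2.imread('w18_raw.png')
np.set_printoptions(precision=1,suppress=True)
P=np.r_[o['eef_pos']]; print('tcp px',proj(S,[P]),proj(L,[P]))
def crop(im,c,w,h,W,H): x,y=int(c[0]-w/2),int(c[1]-h/2); print('crop origin',x,y,'scale',W/w); return cv2.resize(cv2.convertScaleAbs(im[y:y+h,x:x+w],alpha=1.5),(W,H),interpolation=cv2.INTER_CUBIC)
m=np.zeros((600,800,3),np.uint8)
m[:300,:400]=crop(a,proj(S,[P])[0],160,120,400,300); m[:300,400:]=crop(b,proj(L,[P])[0],120,90,400,300); m[300:,:400]=cv2.resize(cv2.convertScaleAbs(w,alpha=1.5),(400,300)); 
H=[.4645,.172,.18]; m[300:,400:]=crop(a,proj(S,[H])[0],120,90,400,300)
cv2.imwrite('pics/mosaic.png',m)"
```

```text
(array([ 0.5575, -0.0898,  0.127 ]), 'yaw', np.float64(1.89), 'tilt', array([ 2.9e-03, -3.0e-04, -1.0e+00]), 't', 49.0) [-1.15500102e+00 -7.13695093e-03  9.72633834e+00] [ 0.09814479  1.06292998 -0.00923436] [  0.  -51.2  -1.9 -31.4   0.1  -1.5   0. ]
p_scene scale 1.4285714285714286 [ 0.5574 -0.0899  0.1271] [ 0.28  0.34 -0.22  1.68  0.08  1.13 -1.5 ]
p_side scale 1.4285714285714286 [ 0.5574 -0.0899  0.1271] [ 0.28  0.34 -0.22  1.68  0.08  1.13 -1.5 ]
tcp px [[227.7 207.6]] [[324.8 192.9]]
crop origin 147 147 scale 2.5
crop origin 264 147 scale 3.3333333333333335
crop origin 267 96 scale 3.3333333333333335
```

Call:
send_rows --offset '[[0,0,0.1],[0,0,0.15],[0,0,0.15],[0,0,0.15],[0,0,0.1],[0,0,0],[0,0,-0.1],[0,0,-0.15],[0,0,-0.15]]' --twist '[[0,0,0],[0,0.02,0],[0,0.04,0],[0,0.0556,0],[0,0.0556,0],[0,0.0556,0],[0,0.0556,0],[0,0.0556,0],[0,0.0556,0]]'

```text
time: 50.0
eef_pos: [0.5553, -0.0901, 0.1101]
eef_rot: [-3.088, -0.05, 0.545]
ft_force: [-0.2, -0.7, -3.9]
finger_gap: 0.099
gripper_force: 139.9
```

```bash
python3 -c "
from h import *
o=arm.get_obs();print(state(),o['ft_force'],o['moment'],o['finger_gap'],o['gripper_force'])"
```

```text
(array([ 0.5553, -0.0901,  0.1101]), 'yaw', np.float64(1.97), 'tilt', array([-3.426e-01,  1.000e-04, -9.395e-01]), 't', 50.0) [-0.24455052 -0.67362339 -3.89907681] [ 0.01096209 -0.59089114  0.03865387] 0.09933808879557017 139.87890243530273
```

Call:
send_rows --offset '[[0,0,-0.03],[0,0,-0.06],[0,0,-0.08],[0,0,-0.08]]' --twist '[[0,0,0],[0,0,0],[0,0,0],[0,0,0]]'

```text
time: 50.4
eef_pos: [0.5561, -0.0898, 0.1022]
eef_rot: [-3.088, -0.051, 0.545]
ft_force: [-0.5, -0.4, -2.3]
finger_gap: 0.095
gripper_force: 139.9
```

```bash
python3 -c "
from h import *
o=arm.get_obs();print(state(),o['ft_force'],o['moment'])"
```

```text
(array([ 0.5561, -0.0898,  0.1022]), 'yaw', np.float64(2.0), 'tilt', array([-3.426e-01,  2.000e-04, -9.395e-01]), 't', 50.4) [-0.48324729 -0.37796255 -2.34975471] [ 0.01764297 -0.55041649  0.00871918]
```

Call:
send_rows --offset '[[0,0,-0.02],[0,0,-0.04],[0,0,-0.04],[0,0,-0.04]]' --twist '[[0,0,0],[0,0,0],[0,0,0],[0,0,0]]'

```text
time: 50.8
eef_pos: [0.557, -0.0898, 0.0996]
eef_rot: [-3.088, -0.051, 0.542]
ft_force: [3.8, 0.1, 4.8]
finger_gap: 0.096
gripper_force: 141.5
```

```bash
python3 -c "
from h import *
o=arm.get_obs();print(state(),o['ft_force'],o['moment'])"
```

```text
(array([ 0.557 , -0.0898,  0.0996]), 'yaw', np.float64(2.0), 'tilt', array([-3.405e-01, -1.000e-04, -9.402e-01]), 't', 50.8) [3.77854202 0.06215937 4.82099091] [ 0.05123038  0.13348382 -0.0107886 ]
```

Call:
send_rows --gripper 0.13 --offset '[[0,0,0],[0,0,0],[0,0,0],[0,0,0],[0,0,0]]' --twist '[[0,0,0],[0,0,0],[0,0,0],[0,0,0],[0,0,0]]'

```text
time: 51.3
eef_pos: [0.5564, -0.0898, 0.0985]
eef_rot: [-3.088, -0.051, 0.544]
ft_force: [1.2, 1.4, 2.3]
finger_gap: 0.13
gripper_force: 1.6
```

```bash
python3 -c "
from h import *
o=arm.get_obs();print(state(),o['ft_force'],o['moment'],o['finger_gap'],o['gripper_force'])"
```

```text
(array([ 0.5564, -0.0898,  0.0985]), 'yaw', np.float64(2.0), 'tilt', array([-3.420e-01,  1.000e-04, -9.397e-01]), 't', 51.3) [1.19649034 1.41141017 2.32540504] [ 0.11704685 -0.40646667 -0.04961982] 0.13033527148269475 1.611543066737795
```

Call:
send_rows --offset '[[0,0,0],[0,0,0],[0,0,0],[0,0,0],[0,0,0]]' --twist '[[0,-0.018,0],[0,-0.036,0],[0,-0.0556,0],[0,-0.0556,0],[0,-0.0556,0]]'

```text
time: 51.8
eef_pos: [0.5554, -0.0902, 0.0988]
eef_rot: [3.141, 0.051, -0.006]
ft_force: [-0.8, 1.4, -0.5]
finger_gap: 0.133
gripper_force: 0.7
```

```bash
python3 -c "
from h import *
o=arm.get_obs();print(state(),o['ft_force'],o['moment'],o['finger_gap'],o['gripper_force'])
for n in ('scene','side'): snap('q_'+n,n)
snap('w19')"
```

```text
(array([ 0.5554, -0.0902,  0.0988]), 'yaw', np.float64(1.84), 'tilt', array([-3.6e-03, -3.0e-04, -1.0e+00]), 't', 51.8) [-0.82757265  1.38373316 -0.50572984] [ 0.04177506  0.1494745  -0.0130507 ] 0.1334310491405994 0.727906885149423
q_scene scale 1.4285714285714286 [ 0.5566 -0.0901  0.0989] [ 0.28  0.37 -0.22  1.7   0.09  1.08 -1.51]
q_side scale 1.4285714285714286 [ 0.5573 -0.0899  0.0988] [ 0.28  0.37 -0.22  1.7   0.09  1.08 -1.51]
w19 scale 1.4285714285714286 [ 0.5576 -0.0898  0.0987] [ 0.28  0.37 -0.22  1.7   0.09  1.08 -1.51]
```

Call:
send_rows --gripper 0 --grip_force 100 --offset '[[0,0,0],[0,0,0],[0,0,0],[0,0,0],[0,0,0],[0,0,0]]' --twist '[[0,0,0],[0,0,0],[0,0,0],[0,0,0],[0,0,0],[0,0,0]]'

```text
time: 52.55
eef_pos: [0.557, -0.0898, 0.0989]
eef_rot: [-3.141, -0.052, -0.003]
ft_force: [4.9, 1.2, 4.6]
finger_gap: 0.092
gripper_force: 99.1
```

Call:
send_rows --offset '[[0,0,0.1],[0,0,0.3],[0,0,0.6],[0,0,0.9],[0,0.3,1],[0,0.6,1]]' --twist '[[0,0,0],[0,0,0],[0,0,0],[0,0,0],[0,0,0],[0,0,0]]'

```text
time: 53.15
eef_pos: [0.5558, -0.031, 0.1999]
eef_rot: [3.14, 0.046, 0.0]
ft_force: [0.9, 1.2, -3.7]
finger_gap: 0.092
gripper_force: 98.0
```

Call:
send_rows --offset '[[0,0,0.3],[0,0,0.55],[0,0,0.55],[0,0,0.55],[0,0,0.55]]' --twist '[[0,0,0],[0,0,0],[0,0,0],[0,0,0],[0,0,0]]'

```text
time: 53.65
eef_pos: [0.5549, -0.0304, 0.2514]
eef_rot: [-3.141, -0.05, 0.006]
ft_force: [0.4, 0.2, -3.6]
finger_gap: 0.09
gripper_force: 98.5
```

```bash
python3 -c "
from h import *
o=arm.get_obs();print(state(),o['ft_force'],o['moment'],o['finger_gap'],o['gripper_force']); snap('w20')
np.set_printoptions(linewidth=200)
a=cv2.imread('w17_raw.png',0); b=cv2.imread('w20_raw.png',0)
for n,im in (('w17',a),('w20',b)):
  for x in (275,283,290): print(n,x,im[0:60:2,x])
t=a[0:90,262:312]; print(cv2.minMaxLoc(cv2.matchTemplate(b[0:130,230:345],t[8:80],cv2.TM_CCOEFF_NORMED)))
for r in (12,22,40,80,120,160): print(r,a[r,240:330:3],b[r,240:330:3])
T=o['eef_pos']; c=cal('w20'); al=np.radians(1.9); u=np.array([np.cos(al),np.sin(al)]); v=np.array([-u[1],u[0]])
for s,tt in ((-1,1),(-1,-1),(1,1)):
  print(proj(c,[np.r_[T[:2]+.118*u+s*.012*u+tt*.012*v,T[2]-.0987+.115]]))"
```

```text
(array([ 0.5549, -0.0304,  0.2514]), 'yaw', np.float64(1.84), 'tilt', array([-4.e-03, -1.e-04, -1.e+00]), 't', 53.65) [ 0.36817685  0.19024222 -3.59821854] [-0.04215112  0.00566264  0.00359478] 0.08955066635540006 98.4575879573822
w20 scale 1.4285714285714286 [ 0.5551 -0.0303  0.2514] [ 0.21  0.24 -0.26  1.52  0.06  1.39 -1.59]
w17 275 [ 65  65  62  61  61  64  63  65  61  66  64  68  69  99 131 142 138 139 142 139 146 143 140 143 140 142 140 141 143 140]
w17 283 [ 58  60  61  64  66  66  68  66  63  67  62  66  69  97 137 143 145 141 140 142 142 141 141 142 142 144 143 139 139 141]
w17 290 [ 60  64  66  68  62  63  66  64  64  64  64  66  68  98 134 141 143 141 141 144 140 141 141 139 140 143 139 141 141 140]
w20 275 [ 59  65  60  77  90  88  65  67  62  66  65  63  73 125 142 139 141 141 140 143 140 140 143 142 139 141 142 143 142 142]
w20 283 [ 57  64  65  76  90  86  67  65  64  64  66  66  71 122 142 139 140 142 142 145 141 139 140 141 143 141 144 142 141 142]
w20 290 [ 63  65  62  71  78  81  63  62  66  65  67  69  69 123 139 142 141 143 140 139 138 143 144 143 142 140 144 141
[... 944 characters left out ...]
2 141 140 139 137 137 141 137 102  91  90  92  94  94  90  93  90  86  68  76  80  74  72  76  85  83  90  86  87]
120 [140 138 136 140 139 138 138 139 142 141  75  87  88  93  91  94  90  92  90  72  77  77  76  82  90  85  86  86  86  87] [143 142 136 137 138 136 137 139 141 128  82  88  89  92  92  90  93  90  85  72  78  77  77  82  80  83  85  84  86  85]
160 [141 142 140 139 140 142 141 142 140 140  79  86  86  92  90  91  87  88  86  69  78  80  77  91  89  90  86  87  86  87] [142 143 143 139 140 144 142 139 141 138  78  89  89  90  95  92  89  89  84  73  74  78  79  85  92  89  85  84  86  91]
[[247.83112856  13.70150658]]
[[319.77106054  13.62875569]]
[[246.01415389 -67.57977566]]
```

Call:
send_rows --offset '[[0,0,-0.2],[0,0,-0.4],[0,0,-0.6],[0,0,-0.8],[0,0,-1],[0,0,-1],[0,0,-1]]' --twist '[[0,0,0.0083],[0,0,0.0083],[0,0,0.0083],[0,0,0.0083],[0,0,0.0083],[0,0,0.0083],[0,0,0.0083]]'

```text
time: 54.4
eef_pos: [0.5556, -0.03, 0.1528]
eef_rot: [-3.138, -0.133, 0.003]
ft_force: [-0.7, 0.7, -2.1]
finger_gap: 0.091
gripper_force: 98.3
```

```bash
python3 -c "
from h import *
o=arm.get_obs();print(state(),o['ft_force'],o['moment'])"
```

```text
(array([ 0.5556, -0.03  ,  0.1528]), 'yaw', np.float64(4.85), 'tilt', array([-2.1e-03,  3.0e-04, -1.0e+00]), 't', 54.4) [-0.7381528   0.68998099 -2.12470278] [ 0.05427402 -0.04136038 -0.02840653]
```

Call:
send_rows --offset '[[0,0.1,-0.06],[0,0.25,-0.06],[0,0.4,-0.06],[0,0.55,-0.06],[-0.01,0.7,-0.06],[-0.01,0.85,-0.06],[-0.01,0.95,-0.06],[-0.01,0.95,-0.06],[-0.01,0.95,-0.06]]' --twist '[[0,0,0],[0,0,0],[0,0,0],[0,0,0],[0,0,0],[0,0,0],[0,0,0],[0,0,0],[0,0,0]]'

```text
time: 55.3
eef_pos: [0.5553, 0.0648, 0.1473]
eef_rot: [3.138, 0.133, -0.0]
ft_force: [-0.7, -0.4, -3.2]
finger_gap: 0.09
gripper_force: 98.4
```

```bash
python3 -c "
from h import *
o=arm.get_obs();print(state(),o['ft_force'],o['moment'])"
```

```text
(array([0.5553, 0.0648, 0.1473]), 'yaw', np.float64(4.86), 'tilt', array([-1.e-04, -4.e-04, -1.e+00]), 't', 55.3) [-0.6677266  -0.43867662 -3.16409272] [-0.02561381 -0.01199601 -0.00252307]
```

Call:
send_rows --offset '[[0,0.1,0],[-0.008,0.2,0],[-0.008,0.306,0],[-0.008,0.306,0],[-0.008,0.306,0],[-0.008,0.306,0]]' --twist '[[0,0,0],[0,0,0],[0,0,0],[0,0,0],[0,0,0],[0,0,0]]'

```text
time: 55.9
eef_pos: [0.5545, 0.0952, 0.1474]
eef_rot: [3.138, 0.132, -0.0]
ft_force: [1.1, -0.5, -3.3]
finger_gap: 0.091
gripper_force: 98.4
```

```bash
python3 -c "
from h import *
o=arm.get_obs();print(state(),o['ft_force'],o['moment']); snap('w21')
for n in('scene','side'): snap('r_'+n,n)"
```

```text
(array([0.5545, 0.0952, 0.1474]), 'yaw', np.float64(4.83), 'tilt', array([-0.e+00, -3.e-04, -1.e+00]), 't', 55.9) [ 1.1156582  -0.49107891 -3.27113175] [-0.05784022  0.01077401  0.05032427]
w21 scale 1.4285714285714286 [0.5545 0.0951 0.1474] [ 0.04  0.33 -0.33  1.65  0.11  1.18 -1.8 ]
r_scene scale 1.4285714285714286 [0.5545 0.0951 0.1474] [ 0.04  0.33 -0.33  1.65  0.11  1.18 -1.8 ]
r_side scale 1.4285714285714286 [0.5545 0.0951 0.1474] [ 0.04  0.33 -0.33  1.65  0.11  1.18 -1.8 ]
```

Call:
send_rows --offset '[[0,0,-0.05],[0,0,-0.1],[0,0,-0.14],[0,0,-0.17],[0,0,-0.19],[0,0,-0.19]]' --twist '[[0,0,0],[0,0,0],[0,0,0],[0,0,0],[0,0,0],[0,0,0]]'

```text
time: 56.65
eef_pos: [0.5543, 0.0957, 0.128]
eef_rot: [-3.139, -0.133, 0.001]
ft_force: [0.6, -0.7, -3.9]
finger_gap: 0.093
gripper_force: 98.4
```

```bash
python3 -c "
from h import *
o=arm.get_obs();print(state(),o['ft_force'],o['moment'])"
```

```text
(array([0.5543, 0.0957, 0.128 ]), 'yaw', np.float64(4.86), 'tilt', array([-6.e-04,  0.e+00, -1.e+00]), 't', 56.65) [ 0.55536795 -0.7325802  -3.88032379] [-0.05440741 -0.03803442 -0.01802318]
```

Call:
send_rows --offset '[[0,0,-0.03],[0,0,-0.06],[0,0,-0.09],[0,0,-0.11],[0,0,-0.11]]' --twist '[[0,0,0],[0,0,0],[0,0,0],[0,0,0],[0,0,0]]'

```text
time: 57.15
eef_pos: [0.5544, 0.0955, 0.117]
eef_rot: [3.139, 0.133, -0.0]
ft_force: [1.6, -1.4, -3.9]
finger_gap: 0.093
gripper_force: 98.3
```

```bash
python3 -c "
from h import *
o=arm.get_obs();print(state(),o['ft_force'],o['moment'])"
```

```text
(array([0.5544, 0.0955, 0.117 ]), 'yaw', np.float64(4.85), 'tilt', array([-3.e-04, -1.e-04, -1.e+00]), 't', 57.15) [ 1.55067924 -1.41286291 -3.89916063] [-0.37223957 -0.24452105 -0.18142651]
```

Call:
send_rows --offset '[[0,0,-0.02],[0,0,-0.04],[0,0,-0.05],[0,0,-0.05]]' --twist '[[0,0,0],[0,0,0],[0,0,0],[0,0,0]]'

```text
time: 57.55
eef_pos: [0.5545, 0.0957, 0.1125]
eef_rot: [-3.139, -0.133, -0.0]
ft_force: [-0.8, -2.2, -1.2]
finger_gap: 0.088
gripper_force: 98.7
```

```bash
python3 -c "
from h import *
o=arm.get_obs();print(state(),o['ft_force'],o['moment'])"
```

```text
(array([0.5545, 0.0957, 0.1125]), 'yaw', np.float64(4.86), 'tilt', array([ 2.e-04,  0.e+00, -1.e+00]), 't', 57.55) [-0.7761812  -2.21928479 -1.2388238 ] [-0.50146589 -0.07700202 -0.18848666]
```

Call:
send_rows --offset '[[0,0,-0.02],[0,0,-0.02],[0,0,-0.02]]' --twist '[[0,0,0],[0,0,0],[0,0,0]]'

```text
time: 57.85
eef_pos: [0.5542, 0.0958, 0.1113]
eef_rot: [3.139, 0.133, 0.0]
ft_force: [-7.3, -3.6, 7.1]
finger_gap: 0.087
gripper_force: 100.2
```

Call:
send_rows --offset '[[-0.002,0.025,0.01],[-0.004,0.051,0.01],[-0.005,0.076,0.01],[-0.005,0.101,0.01],[-0.005,0.127,0.01],[-0.004,0.153,0.01],[-0.002,0.175,0.01],[0,0.198,0.01],[0,0.198,0.01]]' --twist '[[0,0,-0.0034],[0,0,-0.0068],[0,0,-0.0102],[0,0,-0.0135],[0,0,-0.017],[0,0,-0.0204],[0,0,-0.0234],[0,0,-0.0264],[0,0,-0.0264]]'

```text
time: 58.75
eef_pos: [0.5545, 0.1157, 0.1114]
eef_rot: [3.139, -0.128, 0.0]
ft_force: [-1.0, -3.5, 4.7]
finger_gap: 0.088
gripper_force: 99.5
```

```bash
python3 -c "
from h import *
o=arm.get_obs();print(state(),o['ft_force'],o['moment'],o['finger_gap'])"
```

```text
(array([0.5545, 0.1157, 0.1114]), 'yaw', np.float64(-4.68), 'tilt', array([ 2.e-04, -1.e-04, -1.e+00]), 't', 58.75) [-0.96105937 -3.46710418  4.70264132] [-1.2886974  -0.25448215 -0.42593896] 0.08838031942693278
```

Call:
send_rows --offset '[[0,0.007,0],[0,0.013,0],[0,0.013,0]]' --twist '[[0,0,-0.001],[0,0,-0.0018],[0,0,-0.0018]]'

```text
time: 59.05
eef_pos: [0.5545, 0.116, 0.1115]
eef_rot: [3.137, -0.145, 0.0]
ft_force: [-2.5, -5.5, 4.5]
finger_gap: 0.089
gripper_force: 99.4
```

```bash
python3 -c "
from h import *
o=arm.get_obs();print(state(),o['ft_force'],o['moment'],o['finger_gap'])"
```

```text
(array([0.5545, 0.116 , 0.1115]), 'yaw', np.float64(-5.3), 'tilt', array([ 1.0e-04, -1.1e-03, -1.0e+00]), 't', 59.05) [-2.47792274 -5.46025899  4.47364181] [-1.74720402 -0.15665929  0.0502162 ] 0.08856276304044759
```

Call:
send_rows --gripper 0.3 --offset '[[0,0,0],[0,0,0],[0,0,0],[0,0,0],[0,0,0.2],[0,0,0.5],[0,0,0.8],[0,0,0.8]]' --twist '[[0,0,0],[0,0,0],[0,0,0],[0,0,0],[0,0,0],[0,0,0],[0,0,0],[0,0,0]]'

```text
time: 59.85
eef_pos: [0.5567, 0.1179, 0.1961]
eef_rot: [-3.136, 0.144, -0.011]
ft_force: [0.4, 1.0, -0.0]
finger_gap: 0.3
gripper_force: 0.0
```

Call:
send_rows --gripper 0 --grip_force 20 --offset '[[-0.2,-0.2,0],[-0.5,-0.3,0],[-0.7,-0.35,0],[-0.7,-0.35,0],[-0.7,-0.35,-0.2],[-0.7,-0.35,-0.5],[-0.7,-0.35,-0.75],[-0.7,-0.35,-0.75],[-0.7,-0.35,-0.75]]' --twist '[[0,0,0],[0,0,0],[0,0,0],[0,0,0],[0,0,0],[0,0,0],[0,0,0],[0,0,0],[0,0,0]]'

```text
time: 60.75
eef_pos: [0.4847, 0.0822, 0.1165]
eef_rot: [-3.138, 0.144, 0.001]
ft_force: [-0.7, -0.0, 0.6]
finger_gap: -0.002
gripper_force: 0.0
```

```bash
python3 -c "
from h import *
o=arm.get_obs();print(state(),o['ft_force'],o['finger_gap'])"
```

```text
(array([0.4847, 0.0822, 0.1165]), 'yaw', np.float64(-5.26), 'tilt', array([-7.e-04,  4.e-04, -1.e+00]), 't', 60.75) [-0.71566769 -0.03631217  0.55243759] -0.0015393198187808913
```

Now push gently towards +y and watch the force.

Call:
send_rows --offset '[[0,0.06,0],[0,0.12,0],[0,0.18,0],[0,0.2,0],[0,0.2,0]]' --twist '[[0,0,0],[0,0,0],[0,0,0],[0,0,0],[0,0,0]]'

```text
time: 61.25
eef_pos: [0.4845, 0.1026, 0.1167]
eef_rot: [-3.138, 0.143, -0.001]
ft_force: [-0.5, -0.6, -0.0]
finger_gap: 0.001
gripper_force: 0.0
```

Call:
send_rows --offset '[[0,0.015,0],[0,0.03,0],[0,0.03,0]]' --twist '[[0,0,0],[0,0,0],[0,0,0]]'

```text
time: 61.55
eef_pos: [0.4845, 0.1036, 0.1164]
eef_rot: [3.137, -0.147, -0.0]
ft_force: [-0.2, -5.2, 2.3]
finger_gap: 0.001
gripper_force: 2.3
```

Call:
send_rows --offset '[[0,0.015,0],[0,0.03,0],[0,0.03,0]]' --twist '[[0,0,0],[0,0,0],[0,0,0]]'

```text
time: 61.85
eef_pos: [0.4845, 0.104, 0.1163]
eef_rot: [3.134, -0.15, -0.001]
ft_force: [-1.6, -12.7, 5.2]
finger_gap: 0.001
gripper_force: 6.6
```

Call:
send_rows --offset '[[0,-0.15,0],[0,-0.3,0],[0,-0.3,0.4],[0,-0.3,0.8],[0,-0.3,1]]' --twist '[[0,0,0],[0,0,0],[0,0,0],[0,0,0],[0,0,0]]'

```text
time: 62.35
eef_pos: [0.4856, 0.0785, 0.2199]
eef_rot: [-3.137, 0.145, -0.007]
ft_force: [0.5, 0.4, -0.2]
finger_gap: -0.002
gripper_force: 0.0
```

Call:
send_rows --gripper 0.4 --offset '[[0,0,0.5],[-0.2,0.2,0.8],[-0.5,0.7,0.8],[-0.56,1,0.8]]' --twist '[[0,0,0],[0,0,0],[0,0,0],[0,0,0]]'

```text
time: 62.75
eef_pos: [0.4272, 0.18, 0.2981]
eef_rot: [-3.137, 0.145, -0.005]
ft_force: [-0.1, 0.5, -0.4]
finger_gap: 0.397
gripper_force: 0.0
```

Call:
send_rows --offset '[[0,0.2,0],[0,0.2,0],[0,0.2,0],[0,0.2,0]]' --twist '[[0,0,0],[0,0,0],[0,0,0],[0,0,0]]'

```text
time: 63.15
eef_pos: [0.4288, 0.1967, 0.2962]
eef_rot: [3.138, -0.148, -0.001]
ft_force: [-0.6, 0.1, 0.3]
finger_gap: 0.401
gripper_force: 0.0
```

```bash
python3 -c "
from h import *
o=arm.get_obs();print(state(),o['ft_force'],o['finger_gap'])"
```

```text
(array([0.4288, 0.1967, 0.2962]), 'yaw', np.float64(-5.39), 'tilt', array([-4.e-04, -2.e-04, -1.e+00]), 't', 63.15) [-0.59646719  0.08907261  0.329339  ] 0.40142334064683866
```

Call:
send_rows --offset '[[0,0.023,-0.3],[0,0.023,-0.6],[-0.01,0.023,-0.85],[-0.01,0.023,-1],[-0.01,0.023,-1],[-0.01,0.023,-1]]' --twist '[[0,0,0],[0,0,0],[0,0,0],[0,0,0],[0,0,0],[0,0,0]]'

```text
time: 63.75
eef_pos: [0.4279, 0.1994, 0.1968]
eef_rot: [-3.138, 0.147, -0.0]
ft_force: [-0.9, 0.2, 0.5]
finger_gap: 0.399
gripper_force: 0.0
```

Call:
send_rows --gripper 0 --grip_force 25 --offset '[[0,0,0],[0,0,0],[0,0,0],[0,0,0],[0,0,0],[0,0,0],[0,0,0]]' --twist '[[0,0,0],[0,0,0],[0,0,0],[0,0,0],[0,0,0],[0,0,0],[0,0,0]]'

```text
time: 64.45
eef_pos: [0.4281, 0.2007, 0.1972]
eef_rot: [-3.137, 0.144, -0.003]
ft_force: [2.2, 1.1, 5.4]
finger_gap: 0.1
gripper_force: 25.4
```

Call:
send_rows --offset '[[-0.007,-0.074,0.026],[-0.015,-0.168,0.046],[-0.024,-0.266,0.051],[-0.033,-0.362,0.041],[-0.041,-0.456,0.018],[-0.049,-0.546,-0.02],[-0.057,-0.628,-0.07],[-0.063,-0.703,-0.133],[-0.069,-0.767,-0.206],[-0.074,-0.82,-0.287],[-0.078,-0.86,-0.376],[-0.08,-0.886,-0.47],[-0.081,-0.896,-0.534],[-0.081,-0.899,-0.585],[-0.081,-0.899,-0.605],[-0.081,-0.899,-0.605]]' --twist '[[0,0,0],[0,0,0],[0,0,0],[0,0,0],[0,0,0],[0,0,0],[0,0,0],[0,0,0],[0,0,0],[0,0,0],[0,0,0],[0,0,0],[0,0,0],[0,0,0],[0,0,0],[0,0,0]]'

```text
time: 66.05
eef_pos: [0.4191, 0.1097, 0.1355]
eef_rot: [3.137, -0.145, -0.001]
ft_force: [2.5, -4.4, 2.6]
finger_gap: 0.103
gripper_force: 26.4
```

```bash
python3 -c "
from h import *
o=arm.get_obs();print(state(),o['ft_force'],o['moment'],o['finger_gap'])"
```

```text
(array([0.4191, 0.1097, 0.1355]), 'yaw', np.float64(-5.3), 'tilt', array([-1.e-03, -8.e-04, -1.e+00]), 't', 66.05) [ 2.54469338 -4.37149323  2.58812813] [-0.836746   -0.61235169  0.08358468] 0.10305154429320305
```

Call:
send_rows --gripper 0.4 --offset '[[0,0,0],[0,0,0],[0,0,0],[0,0,0.2],[0,0,0.4],[0,0,0.5],[0,0,0.5]]' --twist '[[0,0,0],[0,0,0],[0,0,0],[0,0,0],[0,0,0],[0,0,0],[0,0,0]]'

```text
time: 66.75
eef_pos: [0.42, 0.1107, 0.1869]
eef_rot: [-3.138, 0.144, -0.003]
ft_force: [0.7, 0.4, 0.4]
finger_gap: 0.402
gripper_force: 0.0
```

Call:
send_rows --gripper 0 --grip_force 20 --offset '[[0,0,0],[0,0,0],[0,0,0],[0,0,0],[0,0,-0.1],[0,0,-0.2],[0,0,-0.28],[0,0,-0.32],[0,0,-0.32]]' --twist '[[0,0,0],[0,0,0],[0,0,0],[0,0,0],[0,0,0],[0,0,0],[0,0,0],[0,0,0],[0,0,0]]'

```text
time: 67.65
eef_pos: [0.4188, 0.1101, 0.153]
eef_rot: [3.138, -0.145, -0.003]
ft_force: [-1.0, 0.3, -0.2]
finger_gap: 0.001
gripper_force: 0.0
```

Call:
send_rows --offset '[[0,0,-0.01],[0,0,-0.02],[0,0,-0.02]]' --twist '[[0,0,0],[0,0,0],[0,0,0]]'

```text
time: 67.95
eef_pos: [0.4195, 0.1102, 0.152]
eef_rot: [-3.138, 0.145, -0.001]
ft_force: [-1.0, 0.7, -0.6]
finger_gap: 0.002
gripper_force: 0.0
```

Call:
send_rows --offset '[[0,0,-0.01],[0,0,-0.02],[0,0,-0.02]]' --twist '[[0,0,0],[0,0,0],[0,0,0]]'

```text
time: 68.25
eef_pos: [0.4197, 0.1103, 0.1507]
eef_rot: [-3.138, 0.145, -0.002]
ft_force: [-2.3, -1.4, 7.8]
finger_gap: 0.002
gripper_force: 3.8
```

Call:
send_rows --gripper 0.5 --offset '[[0,0,0.3],[0,0,0.7],[0,0,1]]' --twist '[[0,0,0],[0,0,0],[0,0,0]]'

```text
time: 68.55
eef_pos: [0.4195, 0.1104, 0.252]
eef_rot: [-3.138, 0.145, -0.002]
ft_force: [-0.3, -0.7, 0.3]
finger_gap: 0.496
gripper_force: 0.0
```

Call:
send_rows --offset '[[0.4,0,0.4],[0.8,0,0.8],[1,0,0.8],[1,0,0.8],[1,0,0.8],[1,0,0.8]]' --twist '[[0,0,0],[0,0,0],[0,0,0],[0,0,0],[0,0,0],[0,0,0]]'

```text
time: 69.15
eef_pos: [0.5185, 0.1104, 0.3293]
eef_rot: [3.138, -0.144, -0.002]
ft_force: [-0.4, 0.8, -0.1]
finger_gap: 0.5
gripper_force: 0.0
```

```bash
python3 - <<'E'
from h import *
print(state())
for n in ('scene','side','wrist'): snap('f_'+n,n)
w,a,b=[cv2.imread(f'f_{n}_raw.png') for n in ('wrist','scene','side')]
m=np.zeros((600,800,3),np.uint8); e=lambda i,W,H:cv2.resize(cv2.convertScaleAbs(i,alpha=1.6,beta=8),(W,H),interpolation=cv2.INTER_CUBIC)
m[:,:400]=e(w[0:360,120:360],400,600)
m[:300,400:]=e(b[180:315,160:340],400,300)
m[300:,400:]=e(a[120:285,270:490],400,300)
cv2.imwrite('pics/final.png',m)
E
```

```text
(array([0.5185, 0.1104, 0.3293]), 'yaw', np.float64(-5.25), 'tilt', array([-1.3e-03, -1.0e-04, -1.0e+00]), 't', 69.15)
f_scene scale 1.4285714285714286 [0.5184 0.1104 0.3295] [ 0.02  0.17 -0.34  1.44  0.06  1.55 -1.98]
f_side scale 1.4285714285714286 [0.5184 0.1104 0.3297] [ 0.02  0.17 -0.34  1.44  0.06  1.55 -1.98]
f_wrist scale 1.4285714285714286 [0.5185 0.1103 0.3298] [ 0.02  0.17 -0.34  1.44  0.06  1.55 -1.98]
```

View pics/final.png

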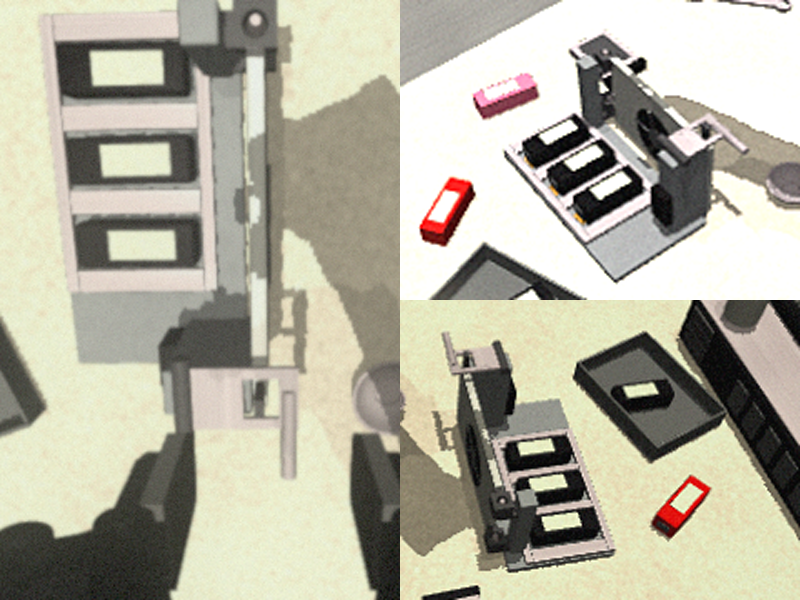

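```bash
python3 -c "
from cell import arm
print(arm.sign_off())"
```

```text
the job is handed in; nothing more can be done
None
```

The job is done and handed in: the one tested brick is flat in the tray, three loose bricks are flat in the wells, and the panel is hung and shut with the hasp level over its catch. My first try at hanging the panel caught the upper pin bracket (about 50 N on the wrist, under the 120 N limit), so I re-levelled it on the bench and hung it the second time.

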